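Load tape rolls into the batch coder and run it

ROBOT

A 7-joint arm with a two-finger parallel gripper is mounted at the origin on the work surface. World frame = base frame: x ahead of the robot, y to its left, z up, the work surface at z = 0. Lengths are in m, angles in rad, forces in N, time in s.
With the tool pointing down it reaches from about 0.4 to 0.85 m from the base axis. Payload 10.4 kg.
Tool frame: the origin (TCP) lies midway between the tips of the shut fingers; the grasp point (between the pads) lies manip.grip_depth behind it (manip.grip_depth is the distance from the TCP to the grasp point, in m); z points along the fingers, x is the direction in which the jaws open and shut, and the axes are right-handed (so a half turn about z gives the same grasp; the last joint's range is limited). The gripper opens to 85 mm and grips with 20 to 120 N. Pads are 22 mm wide; open, the fingers measure 114 mm over their backs; the gripper's body (76 mm by 85 mm) begins 54 mm behind the grasp point. The pads swing forward as they close: fully open they stand 13 mm farther back than shut.
Start: joints at [-0.023, 0.332, -0.065, 1.46, 0.022, 1.35, -0.088], TCP at [0.625, 0, 0.206] pointing down, gripper open.
Joint ranges: [-2.6, 2.6], [-0.5, 2.12], [-1.47, 1.34], [0.16, 2.42], [-1.27, 4.41], [0.06, 2.06], [-2.6, 2.6]. Speed limits (rad/s): [2.22, 2.22, 2.79, 2.79, 3.14, 3.14, 3.14].

INTERFACE

Orientations are given as a unit quaternion [x, y, z, w].
In Python, from workcell import manip gives the robot as it stands. The module is installed in compiled form; this text tells all that it offers.
- The arm moves only by the tool send_rows, never from a script. Its argument "steps" is a list of rows, each a list of 2 entries, a list of its own where there are three numbers: the shift along the tool's x, y, z in m, then the turn about the tool's z in rad. In form: [[[x, y, z], spin], ...]. A call has exactly 8 rows; each row is the pose to reach, as a shift and turn from the pose commanded when the call began, along the tool's axes at that moment; what a row does not reach only later rows make up. A row lasts 1/8 s, in which the tool goes at most 62.5 mm and 10.7 degrees, less where a joint would pass 70% of its speed; a pose out of reach is approached as far as the arm can. A call with a gripper value outside its range is refused whole. "hand" is the opening, from 0 (shut) to 1 (fully open), set as the call begins (left out, the last holds). The fingers move at their own pace and stop on an object; "force" is the grip in N (left out, the last holds). Time passes only in rows, so rows that repeat a pose let the fingers close, or fill a call up. It gives the time, the measured TCP pose, the force and the opening at its end, in the units of the state.
- manip.get_obs(): the state, without advancing time (a new reading comes with each control period).
- manip.camera(name): name is "scene" or "side" or "wrist"; returns (picture, depth): 400x640x3 uint8, red, green, blue; 400x640 float32, m along the optical axis (not along the pixel's ray), 0 where there is no reading.
- manip.camera_info(name): a dict with "intrinsics" (3x3 intrinsics, pixels), "dist_coeffs" ([k1, k2, p1, p2, k3] as OpenCV has them; the pictures are not rectified), "pose" (4x4, takes a point from camera to world coordinates); the wrist camera has in their place "T_tool_cam" (4x4, takes a point from camera to tool coordinates, whose origin is the TCP and whose axes are the tool frame's). Camera axes: x right, y up, looking along -z (the intrinsics and any distortion apply to the point x, -y, -z); pixel columns grow to the right and rows downward; lengths in m; the calibration is good to about 2 mm. A picture is of the moment at which its call begins: read the wrist's pose just before it. camera_info takes no time and is no camera call.
- manip.hand_in(): hands the job in, once; it reports no verdict.
The state is a dict: "clock": time; "joint_pos": joint angles; "joint_velocities": joint speeds; "tau": joint torques, N m; "position": TCP position; "ee_rot": TCP orientation; "ft_force": force on the tool from outside, world axes, zero at the start; "torque": the same for the moment, N m; "grip_width": opening from 0.0 (shut) to 1.0 (fully open).
Only numpy, scipy, OpenCV 4.12 (cv2) and the standard library are available. Lean on these libraries where they do the work, as an engineer would, in place of code of your own. Each camera call takes 0.05 s, during which the arm holds its last target.

TASK

Stand every loose yellow tape roll lying about on the steel bench upright in the drawer of the low grey coding machine, one roll to a bay; the drawer stands part open, so draw it out first. Then push the drawer fully home until it snaps into its detent, and with it shut press the three keys on the machine's deck one at a time, each right down and let go: the round key, then the square key, then the long bar key, and last the round key once more. Press no key while the drawer is open, and leave the foil packs and the carton where they are.

Things in the scene. Friction and masses are not known exactly. Their poses are not given: they have to be found in the camera images.
- machine: low bench-top batch coder, fixed to the bench: grey housing 344 mm wide (y), 200 mm deep (x), deck 74 mm above the bench, with a hump 35 mm higher from 125 mm to 195 mm behind the front face. Origin: on the bench, under the middle of the front face. Its x axis points from the drawer front into the machine (horizontal, roughly away from the robot), y to the left, z up
- drawer (a joint): how far the drawer stands open, in m: 0 is home, 0.145 fully out (it starts 0.05 to 0.09 out and must be out 0.13 or more before the bays are clear of the housing). It slides along the machine's x axis with about 1.5 N of friction. A spring detent resists with up to about 8 N from 17 mm to 8 mm before home, then pulls the drawer in and holds it at 0
- drawer_floor (a point): centre of the drawer's inner floor (on the floor's top face, 10 mm above the bench); moves with the drawer, axes as the machine's. The inside is 110 mm (x) by 292 mm (y), parted into four bays, each 110 mm long (x) and 70 mm wide (y), whose centres lie at y = -111, -37, +37 and +111 mm from this point. The partitions (4 mm), side walls and back wall stand 22 mm above the floor; the front panel stands 58 mm above it
- drawer_front (a point): centre of the outer face of the drawer's front panel, 45 mm above the bench; moves with the drawer. The panel is flat, 340 mm wide, 12 mm thick, and reaches from 6 mm to 68 mm above the bench; home, it lies flush with the machine's front. Push here, towards the machine's +x; to draw the drawer out, pinch the panel's upper edge from above, one finger on each side
- roll1: yellow plastic-wrapped tape roll, 60 mm diameter, 50 mm high, about 0.15 kg, standing on its end on the bench; its core is plugged, so it is solid. Origin at its middle (25 mm above what it stands on), z along its axis. All rolls are alike; some may be absent
- roll2: yellow plastic-wrapped tape roll, 60 mm diameter, 50 mm high, about 0.15 kg, standing on its end on the bench; its core is plugged, so it is solid. Origin at its middle (25 mm above what it stands on), z along its axis. All rolls are alike; some may be absent
- roll3: yellow plastic-wrapped tape roll, 60 mm diameter, 50 mm high, about 0.15 kg, standing on its end on the bench; its core is plugged, so it is solid. Origin at its middle (25 mm above what it stands on), z along its axis. All rolls are alike; some may be absent
- roll4: yellow plastic-wrapped tape roll, 60 mm diameter, 50 mm high, about 0.15 kg, standing on its end on the bench; its core is plugged, so it is solid. Origin at its middle (25 mm above what it stands on), z along its axis. All rolls are alike; some may be absent
- key_round_top (a point): middle of the top face of the round key (cap 40 mm diameter); moves with the key; axes as the machine's. The keys sit on the deck in a row across the machine, 95 mm apart and 60 mm behind the front face, in an order that varies; each is white, on a black plate 74 mm by 60 mm; at rest its top is 22 mm above the deck
- key_square_top (a point): middle of the top face of the square key (cap 34 mm by 34 mm); moves with the key; axes as the machine's. The keys sit on the deck in a row across the machine, 95 mm apart and 60 mm behind the front face, in an order that varies; each is white, on a black plate 74 mm by 60 mm; at rest its top is 22 mm above the deck
- key_bar_top (a point): middle of the top face of the long bar key (cap 62 mm long in x, 18 mm wide in y); moves with the key; axes as the machine's. The keys sit on the deck in a row across the machine, 95 mm apart and 60 mm behind the front face, in an order that varies; each is white, on a black plate 74 mm by 60 mm; at rest its top is 22 mm above the deck
- key_round (a joint): how far the round key is pressed, in m: 0 up, 0.008 fully down; a spring returns it; it takes about 2 N to start and 6 N fully down
- key_square (a joint): how far the square key is pressed, in m: 0 up, 0.008 fully down; a spring returns it; it takes about 2 N to start and 6 N fully down
- key_bar (a joint): how far the bar key is pressed, in m: 0 up, 0.008 fully down; a spring returns it; it takes about 2 N to start and 6 N fully down
- pack1: bystander, leave alone: foil-wrapped pack standing on end, 56 mm diameter, 110 mm high; origin at the centre of its underside
- pack2: bystander, leave alone: foil-wrapped pack standing on end, 56 mm diameter, 110 mm high; origin at the centre of its underside
- carton: bystander, leave alone: closed cardboard carton 100 x 110 x 90 mm; origin at the centre of its underside
There are look-alikes about, which are no part of the job. What is shaped like the roll4 but black or orange is not meant. Leave any red look-alike of the roll1 alone.

How it is judged:
On the way, in this order (a step that is already met when the one before it is completed fails the run):
1. every roll present stands upright in the open drawer, each in its own bay (x of roll1 in the frame of drawer_floor between -0.035 and 0.035 m and y of roll1 in the frame of drawer_floor between -0.125 and 0.125 m and z of roll1 in the frame of drawer_floor between 0.018 and 0.031 m and angle between the z axis of each of roll1, roll2, roll3, roll4 and the z axis of drawer_floor, either way round below 0.12 rad and x of roll2 in the frame of drawer_floor between -0.035 and 0.035 m and y of roll2 in the frame of drawer_floor between -0.125 and 0.125 m and z of roll2 in the frame of drawer_floor between 0.018 and 0.031 m and x of roll3 in the frame of drawer_floor between -0.035 and 0.035 m and y of roll3 in the frame of drawer_floor between -0.125 and 0.125 m and z of roll3 in the frame of drawer_floor between 0.018 and 0.031 m and x of roll4 in the frame of drawer_floor between -0.035 and 0.035 m and y of roll4 in the frame of drawer_floor between -0.125 and 0.125 m and z of roll4 in the frame of drawer_floor between 0.018 and 0.031 m and value of joint drawer above 0.03 m), for 0.2 s.
2. the drawer is pushed home to its detent with all the rolls standing in it (x of roll1 in the frame of drawer_floor between -0.035 and 0.035 m and y of roll1 in the frame of drawer_floor between -0.125 and 0.125 m and z of roll1 in the frame of drawer_floor between 0.018 and 0.031 m and angle between the z axis of each of roll1, roll2, roll3, roll4 and the z axis of drawer_floor, either way round below 0.12 rad and x of roll2 in the frame of drawer_floor between -0.035 and 0.035 m and y of roll2 in the frame of drawer_floor between -0.125 and 0.125 m and z of roll2 in the frame of drawer_floor between 0.018 and 0.031 m and x of roll3 in the frame of drawer_floor between -0.035 and 0.035 m and y of roll3 in the frame of drawer_floor between -0.125 and 0.125 m and z of roll3 in the frame of drawer_floor between 0.018 and 0.031 m and x of roll4 in the frame of drawer_floor between -0.035 and 0.035 m and y of roll4 in the frame of drawer_floor between -0.125 and 0.125 m and z of roll4 in the frame of drawer_floor between 0.018 and 0.031 m and value of joint drawer below 0.004 m), for 0.2 s.
3. the round key alone is pressed down, with the drawer home (value of joint key_round above 0.006 m and value of joint drawer below 0.004 m and value of joint each of key_square, key_bar below 0.002 m), for 0.05 s.
4. then the square key alone is pressed down (value of joint key_square above 0.006 m and value of joint drawer below 0.004 m and value of joint each of key_round, key_bar below 0.002 m), for 0.05 s.
5. then the bar key alone is pressed down (value of joint key_bar above 0.006 m and value of joint drawer below 0.004 m and value of joint each of key_round, key_square below 0.002 m), for 0.05 s.
6. last the round key alone is pressed down once more (all of step 3), for 0.05 s.
At the end, for the whole second after the job is handed in: Every roll present stands upright (within 0.12 rad) on the floor of the drawer in a bay of its own and at rest, the drawer is home (within 4 mm), all three keys are up again, and the foil packs and the carton are within 30 mm of where they started (all of step 2 and value of joint each of key_round, key_square, key_bar below 0.0015 m and linear speed of each of roll1, roll2, roll3, roll4 below 0.02 m/s and distance of each of pack1, pack2, carton from where it was at the start of the episode below 0.03 m); the robot touches nothing.
It fails at once if a key is pressed (more than half way) while the drawer is open by more than 6 mm (value of joint drawer above 0.006 m and value of joint any of key_round, key_square, key_bar above 0.004 m).
It fails at once if two keys are pressed at once (value of joint each of key_round, key_square above 0.004 m or value of joint each of key_round, key_bar above 0.004 m or value of joint each of key_square, key_bar above 0.004 m).
It fails at once if a foil pack is tipped or a bystander is moved by more than 30 mm (distance of any of pack1, pack2, carton from where it was at the start of the episode above 0.03 m or angle between any of pack1, pack2, carton's own z axis and vertical above 0.4 rad).
Of roll1, roll2, roll3, roll4 only 2 to 4 are there at a start; the rules pass over those that are not, and their reading is None.
At some moment in a run one of roll1, roll2, roll3, roll4 may be knocked a few centimetres aside while the robot is not near it.
Once in a run the grip may slacken for a moment while it holds something.
It also fails if it takes over 210 s, if anything falls off the work surface, if the arm or the gripper's body presses on something with over 40 N, if the wrist force passes 120 N, or if a joint passes its speed limit or range.

## Working session

There is one attempt and no reset: what is moved stays moved. The work goes in short steps, Python scripts to look and compute and a tool call to move; the robot and the scene stay as the last step left them, time stands still between calls to the robot, and variables do not carry over. Pictures are saved under pics/ and viewed, and the job is handed in when it is done.

Besides the shell and the picture viewer there is one more tool, called after "Emit:" as name(argument=value, ...) on one line, values as JSON. send_rows: Moves the arm, as the interface text tells. Its arguments: {"type":"object","properties":{"steps":{"type":"array"},"hand":{"type":"number"},"force":{"type":"number"}},"required":["steps"]}

```bash
mkdir -p pics; ls; cat > h.py <<'E'
import numpy as np, cv2
from workcell import manip
from scipy.spatial.transform import Rotation as R
def snap(name,fn=None):
    o=manip.get_obs(); im,d=manip.camera(name)
    ci=manip.camera_info(name)
    if 'pose' in ci: T=np.array(ci['pose'])
    else:
        W=np.eye(4);W[:3,:3]=R.from_quat(o['ee_rot']).as_matrix();W[:3,3]=o['position'];T=W@np.array(ci['T_tool_cam'])
    if fn: cv2.imwrite('pics/'+fn,im[:,:,::-1])
    return im,d,np.array(ci['intrinsics']),np.array(ci['dist_coeffs']),T
def ray(px,K,D,T):
    p=cv2.undistortPoints(np.array(px,float).reshape(-1,1,2),K,D).reshape(-1,2)
    v=np.c_[p[:,0],-p[:,1],-np.ones(len(p))]
    return T[:3,3],v@T[:3,:3].T
def onplane(px,z,K,D,T):
    o,v=ray(px,K,D,T); return o+v*((z-o[2])/v[:,2])[:,None]
def cloud(im,d,K,D,T):
    ys,xs=np.where(d>0); 
    o,v=ray(np.c_[xs,ys],K,D,T); return xs,ys,o+v*d[ys,xs][:,None]
E
python3 - <<'E'
from h import *
print(manip.get_obs(), manip.grip_depth)
for n in ['scene','side','wrist']:
    im,d,K,D,T=snap(n,n+'0.png'); print(n,K.tolist(),D,T.round(3).tolist(),(d>0).mean())
    np.savez('pics/'+n+'0.npz',im=im,d=d,K=K,D=D,T=T)
E
```

```text
pics
{'clock': 0.0, 'joint_pos': array([-0.02260224,  0.33290956, -0.06470026,  1.46095517,  0.02159905,
        1.34990051, -0.08849931]), 'joint_velocities': array([-0.00023162, -0.00023904,  0.00091634,  0.00027131,  0.00037237,
        0.00095706, -0.00080464]), 'tau': array([ 4.98105128e-04, -6.25449800e+01,  4.97091911e-02, -3.91610491e+01,
        1.63588714e-02,  9.83294769e-03, -6.01235030e-06]), 'position': array([ 6.24578454e-01, -5.78318610e-06,  2.04685814e-01]), 'ee_rot': array([ 9.99999727e-01,  1.21194782e-05, -7.37781182e-04,  3.36698899e-05]), 'ft_force': array([ 0.2298404 , -0.87266189, -0.51108517]), 'torque': array([-0.01468544,  0.02901702, -0.04326489]), 'grip_width': 0.9997227333498181} 0.0187
scene [[361.0454126108002, 0.0, 323.0970861510264], [0.0, 361.0454126108002, 203.08732277700344], [0.0, 0.0, 1.0]] [0.00078062 0.         0.         0.         0.        ] [[-0.031, -0.668, 0.744, 1.474], [0.999, -0.01, 0.033, 0.053], [-0.015, 0.744, 0.668, 0.964], [0.0, 0.0, 0.0, 1.0]] 0.99602734375
side [[380.45894510467207, 0.0, 320.0615512579593], [0.0, 380.45894510467207, 203.48813067460702], [0.0, 0.0, 1.0]] [0.01883568 0.         0.         0.         0.        ] [[-0.837, 0.283, -0.469, -0.046], [-0.547, -0.407, 0.731, 0.932], [0.017, 0.869, 0.495, 0.685], [0.0, 0.0, 0.0, 1.0]] 0.99586328125
wrist [[292.4069844183427, 0.0, 322.0005714665457], [0.0, 292.4069844183427, 200.9273042980761], [0.0, 0.0, 1.0]] [-0.02060591  0.          0.          0.          0.        ] [[1.0, -0.0, 0.002, 0.625], [-0.0, 0.948, 0.318, 0.082], [-0.001, -0.318, 0.948, 0.374], [0.0, 0.0, 0.0, 1.0]] 0.99599609375
```

View pics/scene0.png

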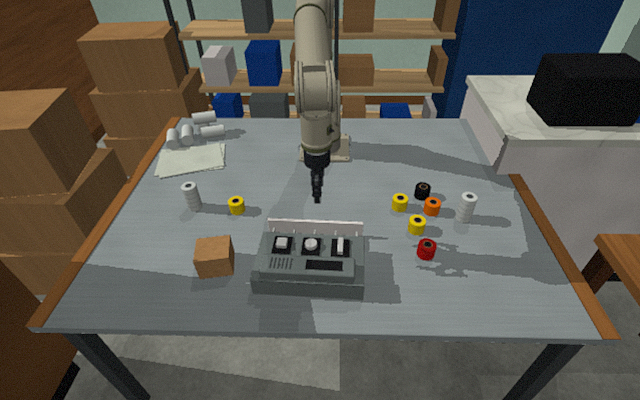

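View pics/side0.png

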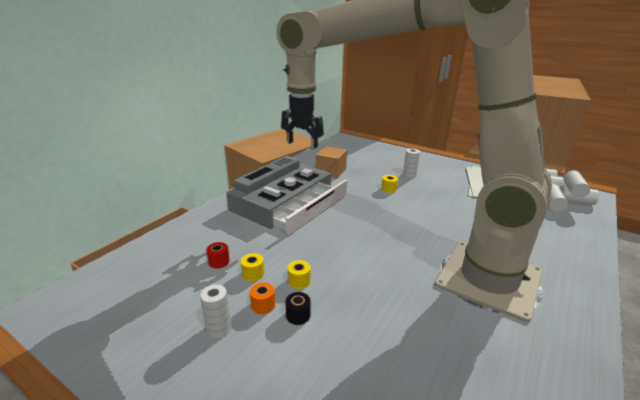

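View pics/wrist0.png

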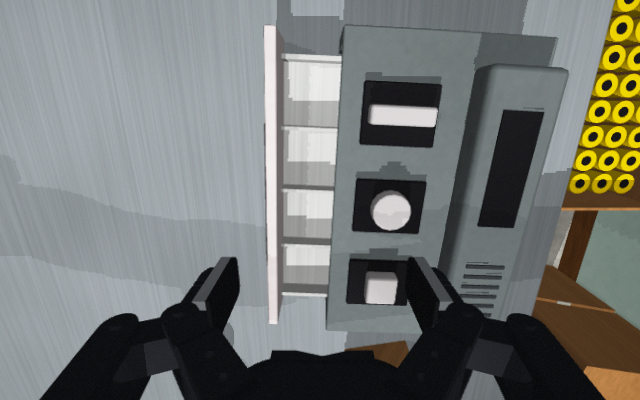

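```bash
cat >> h.py <<'E'
def rolls(S,zmin=0.0,sat=120,hlo=22,hhi=34,show=True):
    im,d,K,D,T=S
    hsv=cv2.cvtColor(im,cv2.COLOR_RGB2HSV)
    m=((hsv[...,0]>=hlo)&(hsv[...,0]<=hhi)&(hsv[...,1]>sat)&(hsv[...,2]>60)).astype(np.uint8)
    m=cv2.morphologyEx(m,cv2.MORPH_CLOSE,np.ones((5,5),np.uint8))
    n,l,st,c=cv2.connectedComponentsWithStats(m)
    xs,ys,P=cloud(im,d,K,D,T); lab=l[ys,xs]; out=[]
    for i in range(1,n):
        if st[i,4]<60: continue
        p=P[lab==i]
        if np.median(p[:,2])<-.1 or np.median(p[:,2])>.25: continue
        zt=np.percentile(p[:,2],95)
        t=p[p[:,2]>zt-.006]
        cc,r=cv2.minEnclosingCircle((t[:,:2]*1000).astype(np.float32))
        out.append((np.array(cc)/1000,r,zt))
        if show: print('px',c[i].round(),'n',st[i,4],'top z %.3f'%zt,'ctr',np.round(np.array(cc)/1000,4),'r %.1f mm'%r)
    return out
E
python3 - <<'E'
from h import *
for n in ['scene','side']:
    f=np.load('pics/'+n+'0.npz'); S=tuple(f[k] for k in ['im','d','K','D','T'])
    print(n); rolls(S)
    xs,ys,P=cloud(*S)
    # machine cloud
    m=(P[:,2]>.03)&(P[:,2]<.13)&(P[:,0]>.5)&(P[:,0]<1.1)&(abs(P[:,1])<.32)
    Q=P[m]
    for zl,zh in [(.06,.070),(.071,.077),(.09,.1),(.104,.115)]:
        q=Q[(Q[:,2]>zl)&(Q[:,2]<zh)]
        print(zl,len(q),q[:,:2].min(0).round(3),q[:,:2].max(0).round(3))
f=np.load('pics/wrist0.npz'); S=tuple(f[k] for k in ['im','d','K','D','T'])
im,d,K,D,T=S
xs,ys,P=cloud(*S)
L=np.full(d.shape+(3,),np.nan);L[ys,xs]=P
for px in [(272,30),(272,100),(272,200),(272,310),(400,115),(390,210),(380,288),(343,40),(335,180),(330,320),(310,160),(150,150)]:
    print(px,L[px[1],px[0]].round(4))
E
```

```text
scene
px [399. 202.] n 253 top z 0.051 ctr [0.4193 0.3015] r 32.5 mm
px [236. 205.] n 260 top z 0.052 ctr [ 0.4474 -0.3274] r 31.3 mm
px [416. 224.] n 298 top z 0.051 ctr [0.5427 0.3486] r 31.7 mm
0.06 615 [ 0.556 -0.319] [0.846 0.152]
0.071 2050 [ 0.569 -0.319] [0.845 0.151]
0.09 585 [ 0.668 -0.32 ] [0.838 0.111]
0.104 1737 [ 0.758 -0.17 ] [0.838 0.115]
side
px [389. 183.] n 246 top z 0.051 ctr [ 0.4423 -0.3272] r 32.7 mm
px [252. 267.] n 505 top z 0.051 ctr [0.54   0.3508] r 32.4 mm
px [299. 275.] n 511 top z 0.051 ctr [0.419  0.3049] r 31.5 mm
0.06 521 [ 0.552 -0.318] [0.84  0.154]
0.071 1257 [ 0.626 -0.318] [0.842 0.153]
0.09 352 [ 0.66  -0.318] [0.835 0.118]
0.104 652 [ 0.752 -0.167] [0.835 0.119]
(272, 30) [0.5782 0.1467 0.0693]
(272, 100) [0.5749 0.0851 0.0682]
(272, 200) [ 0.5694 -0.0192  0.0686]
(272, 310) [ 0.561  -0.1664  0.0676]
(400, 115) [0.6955 0.0719 0.0972]
(390, 210) [ 0.6936 -0.0211  0.0952]
(380, 288) [ 0.689  -0.1132  0.0965]
(343, 40) [0.6438 0.1374 0.0739]
(335, 180) [0.6381 0.0052 0.0753]
(330, 320) [ 0.6344 -0.1764  0.074 ]
(310, 160) [0.6093 0.0142 0.01  ]
(150, 150) [0.4045 0.026  0.0019]
```

```bash
python3 - <<'E'
from h import *
f=np.load('pics/wrist0.npz'); S=tuple(f[k] for k in ['im','d','K','D','T'])
im,d,K,D,T=S
xs,ys,P=cloud(*S); c=im[ys,xs].astype(int)
print(T[:3,3])
white=(c.min(1)>120)
k=white&(P[:,2]>.093)&(P[:,2]<.1)&(P[:,0]>.62)&(P[:,0]<.8)&(abs(P[:,1])<.2)
Q=P[k]
for lo,hi in [(.03,.12),(-.06,.03),(-.17,-.07)]:
    q=Q[(Q[:,1]>lo)&(Q[:,1]<hi)]; r=cv2.minAreaRect((q[:,:2]*1000).astype(np.float32)); print(len(q),r,q[:,2].mean())
# panel top
k=(P[:,2]>.064)&(P[:,2]<.072)&(P[:,0]>.53)&(P[:,0]<.6)&(P[:,1]>-.2)&(P[:,1]<.2)
q=P[k]; print('panel',cv2.minAreaRect((q[:,:2]*1000).astype(np.float32)),q[:,2].mean())
A=np.polyfit(q[:,1],q[:,0],1);print(A,np.arctan(A[0]))
# housing front edge: deck points z .072-.077
k=(P[:,2]>.0715)&(P[:,2]<.0765)&(P[:,0]>.61)&(P[:,0]<.7)
q=P[k]; e=[]
for y in np.arange(-.17,.15,.01):
    s=q[abs(q[:,1]-y)<.003]
    if len(s)>10: e.append((y,np.percentile(s[:,0],1)))
e=np.array(e);B=np.polyfit(e[:,0],e[:,1],1);print('deck front',B,np.std(np.polyval(B,e[:,0])-e[:,1]))
# roll top cross views via edge? 
for n in ['scene','side']:
    g=np.load('pics/'+n+'0.npz'); S2=tuple(g[k] for k in ['im','d','K','D','T'])
    xs,ys,P=cloud(*S2)
    k=(P[:,2]>.064)&(P[:,2]<.072)&(P[:,0]>.53)&(P[:,0]<.6)&(P[:,1]>-.2)&(P[:,1]<.2)
    q=P[k]; print(n,cv2.minAreaRect((q[:,:2]*1000).astype(np.float32)),np.polyfit(q[:,1],q[:,0],1))
E
```

```text
[0.62489191 0.08203795 0.37384719]
1285 ((699.0880737304688, 71.17242431640625), (17.44834327697754, 61.443687438964844), 87.59382629394531) 0.09653233447546039
1043 ((694.7272338867188, -22.903091430664062), (38.22977828979492, 37.581642150878906), 60.52549743652344) 0.09651215852001672
718 ((690.6106567382812, -118.41032409667969), (33.604576110839844, 33.36441421508789), 87.06370544433594) 0.09663072516061938
panel ((568.1420288085938, -17.655014038085938), (338.4772644042969, 13.460417747497559), 87.44833374023438) 0.06835097949578746
[0.04433228 0.56979079] 0.04430327001999943
deck front [0.04555566 0.63716285] 0.0003470223263012749
scene ((570.9022827148438, -16.652114868164062), (337.05029296875, 17.173110961914062), 87.64619445800781) [0.0436813  0.57200447]
side ((564.7765502929688, -16.69305419921875), (339.624267578125, 18.8997859954834), 87.4247817993164) [0.04275146 0.56585671]
```

Emit:
send_rows(steps=[[[-0.02,-0.01,0.0],0.02],[[-0.04,-0.02,0.02],0.044],[[-0.054,-0.02,0.05],0.044],[[-0.054,-0.02,0.07],0.044],[[-0.054,-0.02,0.08],0.044],[[-0.054,-0.02,0.08],0.044],[[-0.054,-0.02,0.08],0.044],[[-0.054,-0.02,0.08],0.044]], hand=0.5, force=40)

```text
clock: 1.15
position: [0.5716, 0.0201, 0.1263]
ee_rot: [1.0, -0.022, 0.001, -0.0]
ft_force: [-0.2, -0.1, -0.3]
grip_width: 0.5
```

```bash
python3 - <<'E'
from h import *
o=manip.get_obs(); print(o['position'],R.from_quat(o['ee_rot']).as_euler('xyz'),o['grip_width'],o['clock'])
S=snap('wrist','w1.png');im,d,K,D,T=S
xs,ys,P=cloud(*S)
k=(P[:,2]>.064)&(P[:,2]<.072)&(P[:,0]>.53)&(P[:,0]<.6)&(P[:,1]>-.2)&(P[:,1]<.2)
q=P[k]; print(np.polyfit(q[:,1],q[:,0],1),cv2.minAreaRect((q[:,:2]*1000).astype(np.float32)))
E
```

```text
[0.57156738 0.02005157 0.12630593] [-3.14140267e+00 -1.30791698e-03 -4.40504019e-02] 0.5001184590841747 1.15
[0.0454141 0.5689489] ((568.8062744140625, 7.2384033203125), (289.20263671875, 12.856292724609375), 87.22798919677734)
```

View pics/w1.png

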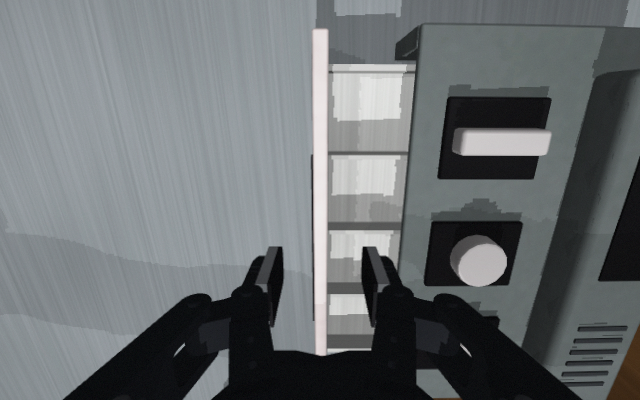

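The open fingers sit either side of the white panel (column about 320). Going down and closing.

Emit:
send_rows(steps=[[[-0.0015,0,0.02],0],[[-0.0015,0,0.045],0],[[-0.0015,0,0.065],0],[[-0.0015,0,0.078],0],[[-0.0015,0,0.082],0],[[-0.0015,0,0.082],0],[[-0.0015,0,0.082],0],[[-0.0015,0,0.082],0]])

```text
clock: 2.2
position: [0.5699, 0.0201, 0.0441]
ee_rot: [1.0, -0.022, 0.001, -0.0]
ft_force: [-0.5, -1.2, -0.2]
grip_width: 0.5
```

Emit:
send_rows(steps=[[[0,0,0],0],[[0,0,0],0],[[0,0,0],0],[[0,0,0],0],[[0,0,0],0],[[0,0,0],0],[[0,0,0],0],[[0,0,0],0]], hand=0, force=40)

```text
clock: 3.2
position: [0.5695, 0.0201, 0.0435]
ee_rot: [1.0, -0.022, 0.0, -0.0]
ft_force: [-0.7, -0.4, 0.9]
grip_width: -0.001
```

```bash
python3 - <<'E'
from h import *
S=snap('wrist','w2.png');S=snap('side','s2.png');cv2.imwrite('pics/s2c.png',cv2.resize(S[0][120:260,220:400,::-1],None,fx=4,fy=4)[:600,:800]);print(manip.get_obs()['grip_width'])
E
```

```text
-0.0017406544235927367
```

View pics/w2.png

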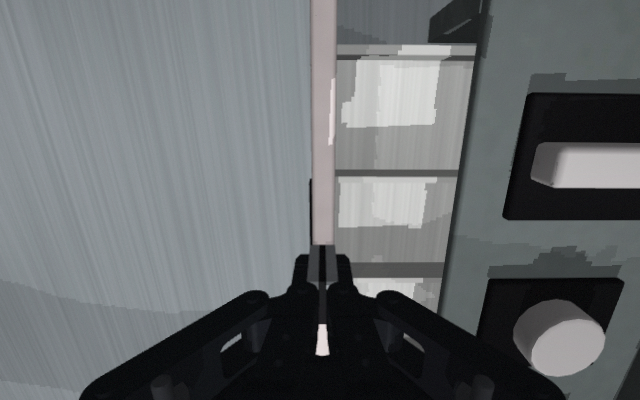

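View pics/s2c.png

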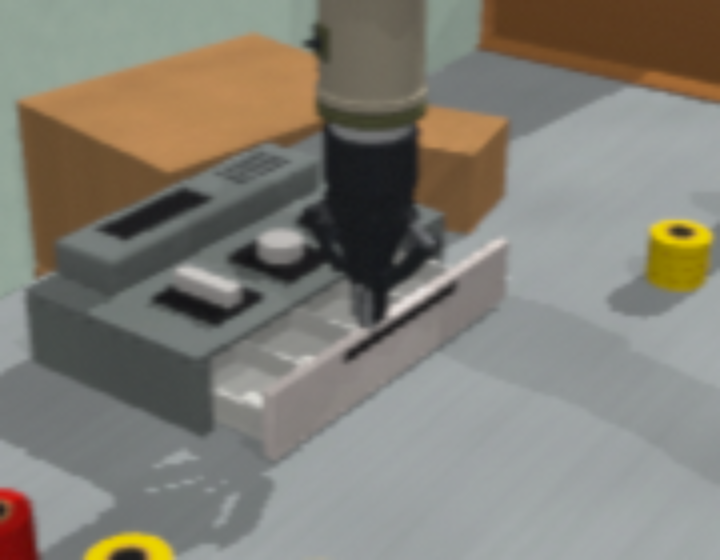

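```bash
python3 - <<'E'
from h import *
S=snap('wrist');im,d,K,D,T=S
xs,ys,P=cloud(*S);L=np.full(d.shape+(3,),np.nan);L[ys,xs]=P
for px in [(323,200),(323,240),(323,248),(323,260),(314,250),(314,270),(333,270),(322,290),(322,345),(300,270),(347,270),(322,310)]:
    print(px,L[px[1],px[0]].round(4),im[px[1],px[0]])
cv2.imwrite('pics/w2c.png',cv2.resize(im[220:370,230:420,::-1],None,fx=4,fy=4))
E
```

```text
(323, 200) [0.5716 0.0544 0.0689] [176 166 166]
(323, 240) [0.5706 0.0313 0.0683] [171 162 162]
(323, 248) [0.5706 0.0318 0.0785] [6 5 8]
(323, 260) [0.5705 0.0319 0.0909] [7 6 9]
(314, 250) [0.5661 0.0322 0.0811] [66 66 69]
(314, 270) [0.5665 0.0319 0.0993] [64 64 68]
(333, 270) [0.5749 0.0318 0.0997] [62 63 67]
(322, 290) [0.5698 0.0267 0.1069] [33 34 37]
(322, 345) [ 0.5669 -0.0404  0.0694] [226 218 218]
(300, 270) [0.5595 0.028  0.0925] [ 7 11 11]
(347, 270) [0.5817 0.0268 0.0921] [13 12 15]
(322, 310) [0.5694 0.0176 0.1083] [32 32 36]
```

View pics/w2c.png

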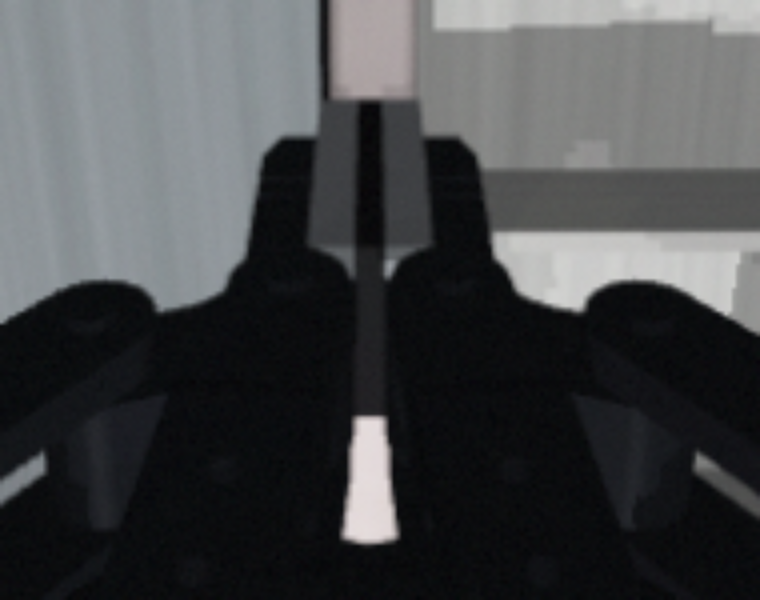

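```bash
python3 - <<'E'
from h import *
S=snap('wrist');im,d,K,D,T=S
xs,ys,P=cloud(*S);L=np.full(d.shape+(3,),np.nan);L[ys,xs]=P
for x in (314,333):
  for y in range(240,288,3): print((x,y),L[y,x].round(4),im[y,x])
o=manip.get_obs();print(o['position'],o['ft_force'],o['tau'].round(2),o['joint_pos'].round(3))
E
```

```text
(314, 240) [0.5657 0.0318 0.0688] [150 143 144]
(314, 243) [0.5655 0.0291 0.067 ] [134 126 127]
(314, 246) [0.5658 0.0315 0.0754] [62 65 67]
(314, 249) [0.566  0.0323 0.0801] [64 64 69]
(314, 252) [0.5661 0.0323 0.0833] [62 65 69]
(314, 255) [0.5661 0.0315 0.0849] [64 65 68]
(314, 258) [0.5662 0.0318 0.0883] [63 64 68]
(314, 261) [0.5663 0.0318 0.0913] [62 64 68]
(314, 264) [0.5663 0.032  0.0942] [63 65 67]
(314, 267) [0.5663 0.031  0.0953] [62 65 68]
(314, 270) [0.5664 0.0316 0.0988] [64 66 68]
(314, 273) [0.5666 0.0327 0.1028] [61 62 66]
(314, 276) [0.5666 0.0317 0.1037] [61 62 66]
(314, 279) [0.5667 0.032  0.1064] [60 61 64]
(314, 282) [0.5666 0.0313 0.1076] [91 93 97]
(314, 285) [0.5668 0.0325 0.1114] [28 29 31]
(333, 240) [0.576  0.0306 0.0675] [128 121 120]
(333, 243) [0.576  0.0284 0.0667] [127 120 119]
(333, 246) [0.5757 0.0316 0.0764] [63 64 67]
(333, 249) [0.5756 0.0319 0.0803] [61 63 65]
(333, 252) [0.5755 0.0317 0.083 ] [64 67 69]
(333, 255) [0.5754 0.032  0.0865] [63 64 67]
(333, 258) [0.5753 0.0317 0.0889] [64 65 70]
(333, 261) [0.5752 0.0313 0.091 ] [64 65 67]
(333, 264) [0.5751 0.0313 0.0937] [62 65 66]
(333, 267) [0.575  0.0318 0.0972] [63 64 69]
(333, 270) [0.5749 0.0313 0.0988] [62 64 66]
(333, 273) [0.5748 0.0316 0.1017] [61 63 67]
(333, 276) [0.5747 0.0311 0.1033] [59 63 64]
(333, 279) [0.5746 0.0317 0.1065] [61 63 65]
(333, 282) [0.5746 0.031  0.1077] [75 79 82]
(333, 285) [0.5745 0.0321 0.1113] [12 15 15]
[0.56953573 0.02010962 0.04354494] [-0.08224484  0.39191621 -0.41756367] [-0.000e+00 -5.890e+01 -1.700e-01 -3.376e+01  1.000e-02  0.000e+00
  0.000e+00] [-0.047  0.359 -0.082  1.784  0.034  0.999 -0.186]
```

```bash
python3 - <<'E'
from h import *
f=np.load('pics/wrist0.npz'); S=tuple(f[k] for k in ['im','d','K','D','T'])
im,d,K,D,T=S
xs,ys,P=cloud(*S);L=np.full(d.shape+(3,),np.nan);L[ys,xs]=P
for px in [(232,262),(230,275),(225,290),(215,305),(200,305),(413,262),(415,275)]: print(px,L[px[1],px[0]].round(4),im[px[1],px[0]])
q=P[(P[:,2]>.19)&(P[:,1]>-.2)&(P[:,1]<.1)]
print(q[:,2].min(), np.percentile(q[:,2],[0.1,.5,1,2]))
print(manip.camera_info('wrist'))
S=snap('scene');im,d,K,D,T=S
cv2.imwrite('pics/sc2.png',cv2.resize(im[100:300,240:380,::-1],None,fx=4,fy=4)[:600])
E
```

```text
(232, 262) [0.5818 0.0104 0.2515] [ 7  8 10]
(230, 275) [0.5818 0.0061 0.256 ] [ 9  9 13]
(225, 290) [0.5818 0.0038 0.2643] [12 14 15]
(215, 305) [0.5825 0.0067 0.2782] [10  9 12]
(200, 305) [0.5782 0.0092 0.2815] [110 115 117]
(413, 262) [0.6676 0.0111 0.2527] [10  9  9]
(415, 275) [0.667  0.0079 0.2587] [ 7  8 12]
0.24405053528176587 [0.24545886 0.24860611 0.25075021 0.25444583]
{'intrinsics': array([[292.40698442,   0.        , 322.00057147],
       [  0.        , 292.40698442, 200.9273043 ],
       [  0.        ,   0.        ,   1.        ]]), 'dist_coeffs': array([-0.02060591,  0.        ,  0.        ,  0.        ,  0.        ]), 'T_tool_cam': array([[ 9.99999911e-01,  3.07356835e-04,  2.89698777e-04,
         2.85353426e-05],
       [ 3.83465028e-04, -9.48200816e-01, -3.17671318e-01,
        -8.20235011e-02],
       [ 1.77054165e-04,  3.17671400e-01, -9.48200849e-01,
        -1.69037648e-01],
       [ 0.00000000e+00,  0.00000000e+00,  0.00000000e+00,
         1.00000000e+00]])}
```

View pics/sc2.png

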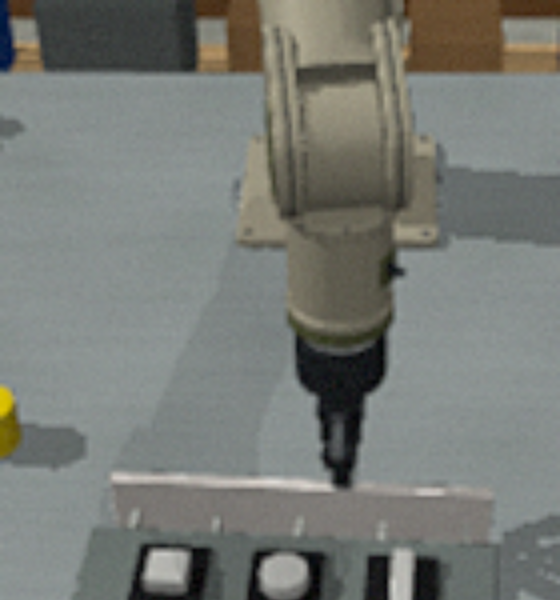

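Measured: the finger tips are about 26 mm behind the reported TCP, because the pads (z≈0.070 at their lower end) closed just above the panel's top edge (z 0.068). I'll reopen, go 26 mm lower and close again.

Emit:
send_rows(steps=[[[0,0,0],0],[[0,0,0],0],[[0,0,0],0],[[0,0,0],0],[[0,0,0.008],0],[[0,0,0.018],0],[[0,0,0.026],0],[[0,0,0.026],0]], hand=0.5)

```text
clock: 4.45
position: [0.5688, 0.02, 0.0165]
ee_rot: [1.0, -0.022, -0.001, 0.0]
ft_force: [0.2, -1.0, 0.7]
grip_width: 0.497
```

Emit:
send_rows(steps=[[[0,0,0],0],[[0,0,0],0],[[0,0,0],0],[[0,0,0],0],[[0,0,0],0],[[0,0,0],0],[[0,0,0],0],[[0,0,0],0]], hand=0, force=40)

```text
clock: 5.45
position: [0.5699, 0.0201, 0.018]
ee_rot: [1.0, -0.022, 0.0, -0.0]
ft_force: [1.4, 0.7, 5.4]
grip_width: 0.132
```

Emit:
send_rows(steps=[[[-0.01,0,0],0],[[-0.02,0,0],0],[[-0.032,0,0],0],[[-0.044,0,0],0],[[-0.056,0,0],0],[[-0.066,0,0],0],[[-0.073,0,0],0],[[-0.074,0,0],0]])

```text
clock: 6.45
position: [0.4983, 0.0233, 0.0181]
ee_rot: [1.0, -0.022, 0.004, -0.0]
ft_force: [21.2, -0.1, -13.6]
grip_width: 0.13
```

Emit:
send_rows(steps=[[[0,0,0],0],[[0,0,0],0],[[0,0,0],0],[[0,0,0],0],[[0,0,-0.03],0],[[0,0,-0.07],0],[[0,0,-0.12],0],[[0,0,-0.18],0]], hand=0.5)

```text
clock: 7.45
position: [0.4947, 0.0232, 0.1985]
ee_rot: [1.0, -0.022, -0.001, 0.0]
ft_force: [0.8, 0.7, 0.9]
grip_width: 0.494
```

```bash
python3 - <<'E'
from h import *
o=manip.get_obs(); print(o['position'],o['clock'])
S=snap('wrist','w3.png');im,d,K,D,T=S
xs,ys,P=cloud(*S)
k=(P[:,2]>.063)&(P[:,2]<.072)&(P[:,0]>.45)&(P[:,0]<.53)&(P[:,1]>-.2)&(P[:,1]<.2)
q=P[k]; print(np.polyfit(q[:,1],q[:,0],1),cv2.minAreaRect((q[:,:2]*1000).astype(np.float32)))
for n in ['scene','side']:
    S=snap(n,n+'3.png'); print(n); rolls(S)
    xs,ys,P=cloud(*S)
    k=(P[:,2]>.063)&(P[:,2]<.072)&(P[:,0]>.45)&(P[:,0]<.53)&(P[:,1]>-.2)&(P[:,1]<.2)
    q=P[k]; print(np.polyfit(q[:,1],q[:,0],1))
    # other tall things
    k=(P[:,2]>.03)&(P[:,2]<.3)&(P[:,0]>.3)&(P[:,0]<.8)&(abs(P[:,1])>.2)&(abs(P[:,1])<.6)
    q=P[k]; g=np.zeros((120,130),np.uint8)
    g[((q[:,0]-.2)*100).astype(int),((q[:,1]+.6)*100).astype(int)]=1
    nn,l,st,c=cv2.connectedComponentsWithStats(cv2.dilate(g,np.ones((2,2),np.uint8)))
    for i in range(1,nn):
        mm=l[((q[:,0]-.2)*100).astype(int),((q[:,1]+.6)*100).astype(int)]==i
        print('obj x',q[mm,0].min().round(3),q[mm,0].max().round(3),'y',q[mm,1].min().round(3),q[mm,1].max().round(3),'z',q[mm,2].max().round(3))
E
```

```text
[0.49472647 0.02323933 0.19852985] 7.45
[0.04539252 0.49679628] ((496.0964660644531, -14.1151123046875), (337.6016845703125, 13.279685020446777), 87.27265930175781)
scene
px [399. 202.] n 253 top z 0.051 ctr [0.4207 0.3025] r 32.4 mm
px [236. 205.] n 259 top z 0.051 ctr [ 0.4473 -0.328 ] r 31.0 mm
px [416. 225.] n 298 top z 0.052 ctr [0.5424 0.3486] r 30.1 mm
[0.0435397  0.50020773]
obj x 0.325 0.384 y 0.373 0.431 z 0.054
obj x 0.388 0.454 y 0.274 0.334 z 0.053
obj x 0.404 0.461 y -0.527 -0.472 z 0.114
obj x 0.417 0.479 y -0.359 -0.299 z 0.054
obj x 0.41 0.474 y 0.394 0.452 z 0.054
obj x 0.451 0.509 y 0.508 0.562 z 0.114
obj x 0.513 0.573 y 0.319 0.379 z 0.055
obj x 0.63 0.69 y 0.333 0.392 z 0.054
obj x 0.662 0.78 y -0.402 -0.276 z 0.095
obj x 0.794 0.794 y -0.2 -0.2 z 0.07
side
px [389. 183.] n 246 top z 0.051 ctr [ 0.4462 -0.3242] r 32.1 mm
px [252. 268.] n 498 top z 0.051 ctr [0.5388 0.3499] r 31.4 mm
px [299. 275.] n 516 top z 0.051 ctr [0.417  0.3042] r 30.6 mm
[0.04663136 0.4937883 ]
obj x 0.318 0.377 y 0.372 0.434 z 0.053
obj x 0.399 0.453 y -0.522 -0.467 z 0.112
obj x 0.388 0.447 y 0.274 0.335 z 0.052
obj x 0.413 0.473 y -0.356 -0.294 z 0.053
obj x 0.41 0.471 y 0.396 0.456 z 0.054
obj x 0.448 0.505 y 0.511 0.565 z 0.113
obj x 0.507 0.569 y 0.321 0.382 z 0.053
obj x 0.626 0.686 y 0.335 0.396 z 0.053
obj x 0.655 0.763 y -0.406 -0.273 z 0.092
```

View pics/side3.png

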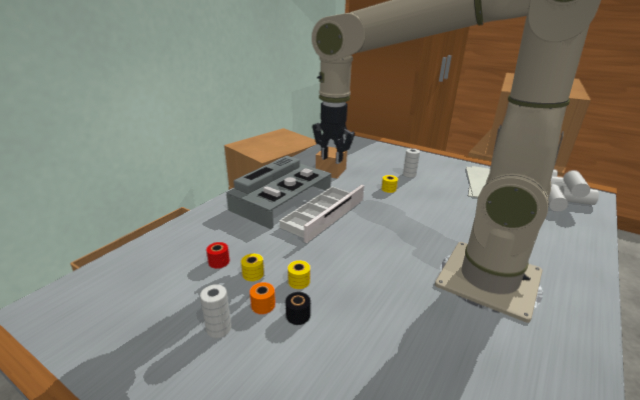

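```bash
cat > go.py <<'E'
from h import *
import sys
t=np.array([float(a) for a in sys.argv[1:4]])
o=manip.get_obs();M=R.from_quat(o['ee_rot']).as_matrix()
print('pos',o['position'].round(4),'yaw(world of tool x)',np.arctan2(M[1,0],M[0,0]).round(4),'shift',(M.T@(t-o['position'])).round(4),'grip',o['grip_width'],'t',o['clock'])
E
python3 go.py .419 .303 .1
```

```text
pos [0.4973 0.0236 0.2007] yaw(world of tool x) -0.0441 shift [-0.0912 -0.2756  0.1004] grip 0.5004319448053219 t 7.6
```

Emit:
send_rows(steps=[[[-0.015,-0.04,0],0],[[-0.03,-0.09,0.01],0],[[-0.045,-0.14,0.02],0],[[-0.06,-0.19,0.04],0],[[-0.075,-0.24,0.06],0],[[-0.09,-0.275,0.08],0],[[-0.091,-0.2755,0.08],0],[[-0.091,-0.2755,0.08],0]], hand=1)

```text
clock: 8.6
position: [0.4167, 0.3017, 0.1168]
ee_rot: [1.0, -0.022, -0.0, 0.001]
ft_force: [0.2, -1.4, 0.3]
grip_width: 1.002
```

```bash
python3 - <<'E'
from h import *
S=snap('wrist','w4.png');rolls(S)
S=snap('scene');rolls(S)
E
python3 go.py .419 .303 -.015
```

```text
px [463. 137.] n 4357 top z 0.052 ctr [0.5401 0.3493] r 30.3 mm
px [325. 195.] n 3138 top z 0.052 ctr [0.4195 0.3045] r 29.8 mm
px [399. 202.] n 253 top z 0.052 ctr [0.4208 0.3037] r 31.9 mm
px [236. 205.] n 259 top z 0.052 ctr [ 0.4459 -0.328 ] r 30.5 mm
px [416. 224.] n 298 top z 0.052 ctr [0.5431 0.3515] r 31.6 mm
pos [0.4175 0.3014 0.1176] yaw(world of tool x) -0.0459 shift [ 0.0013 -0.0017  0.1326] grip 0.9998724082202451 t 8.7
```

View pics/w4.png

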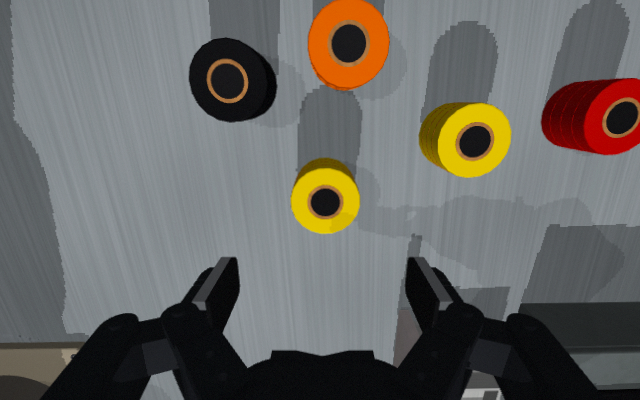

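Roll A is at pixel (325,195), world (0.4195, 0.304), top at 0.052. It lies straight below the gripper with clear room for the fingers.

Emit:
send_rows(steps=[[[0.001,-0.001,0.02],0],[[0.002,-0.003,0.05],0],[[0.002,-0.003,0.08],0],[[0.002,-0.003,0.105],0],[[0.002,-0.003,0.122],0],[[0.002,-0.003,0.132],0],[[0.002,-0.003,0.132],0],[[0.002,-0.003,0.132],0]], hand=1)

```text
clock: 9.7
position: [0.4195, 0.3059, -0.0137]
ee_rot: [1.0, -0.022, 0.001, -0.0]
ft_force: [0.1, -0.7, -0.3]
grip_width: 1.001
```

Emit:
send_rows(steps=[[[0,0,0],0],[[0,0,0],0],[[0,0,0],0],[[0,0,0],0],[[0,0,0],0],[[0,0,0],0],[[0,0,0],0],[[0,0,0],0]], hand=0, force=50)

```text
clock: 10.7
position: [0.4194, 0.3058, -0.0136]
ee_rot: [1.0, -0.022, 0.001, -0.0]
ft_force: [-0.8, -0.8, 5.1]
grip_width: 0.69
```

```bash
python3 go.py .5586 .0202 .1; python3 -c "
from h import *
S=snap('wrist','w5.png');rolls(S)"
```

```text
pos [ 0.4194  0.3058 -0.0136] yaw(world of tool x) -0.044 shift [ 0.1517  0.2792 -0.1137] grip 0.6899624583965912 t 10.7
px [565. 178.] n 15714 top z 0.051 ctr [0.5379 0.3491] r 30.3 mm
px [322. 279.] n 12457 top z 0.051 ctr [0.419  0.3042] r 30.4 mm
```

View pics/w5.png

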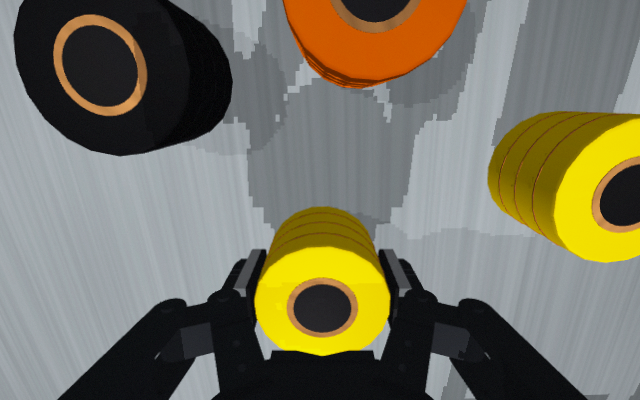

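Roll A is held squarely between the pads (around pixel 322,300). Lifting it over to the bay at +37 mm.

Emit:
send_rows(steps=[[[0,0,-0.015],0],[[0,0,-0.045],0],[[0,0,-0.08],0],[[0.01,0.02,-0.11],0],[[0.03,0.055,-0.12],0],[[0.055,0.1,-0.12],0],[[0.08,0.145,-0.12],0],[[0.1,0.18,-0.12],0]], hand=0, force=50)

```text
clock: 11.75
position: [0.5116, 0.1191, 0.1066]
ee_rot: [1.0, -0.023, 0.0, -0.0]
ft_force: [-0.4, 0.0, -2.2]
grip_width: 0.691
```

```bash
python3 go.py .5586 .0218 .1; python3 -c "
from h import *
S=snap('wrist','w6.png');rolls(S)"
```

```text
pos [0.5116 0.1191 0.1066] yaw(world of tool x) -0.0452 shift [0.0513 0.0951 0.0066] grip 0.690891151410963 t 11.75
px [322. 279.] n 12409 top z 0.172 ctr [0.5118 0.1176] r 30.5 mm
```

View pics/w6.png

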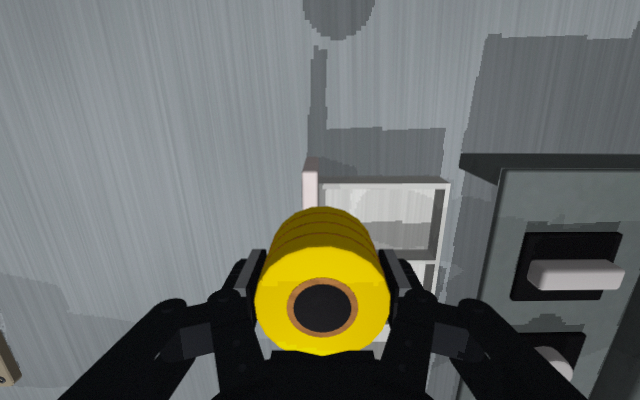

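Emit:
send_rows(steps=[[[0.015,0.03,0],0],[[0.035,0.065,0],0],[[0.045,0.085,0],0],[[0.05,0.094,0.01],0],[[0.05,0.095,0.025],0],[[0.05,0.095,0.035],0],[[0.05,0.095,0.035],0],[[0.05,0.095,0.035],0]])

```text
clock: 12.8
position: [0.5568, 0.0248, 0.0708]
ee_rot: [1.0, -0.022, 0.0, -0.0]
ft_force: [-0.1, 1.2, -1.3]
grip_width: 0.688
```

```bash
python3 go.py .5586 .0218 -.004; python3 -c "
from h import *
S=snap('wrist','w7.png');rolls(S)
im,d,K,D,T=S
xs,ys,P=cloud(*S)
k=(P[:,2]>.063)&(P[:,2]<.072)&(P[:,0]>.45)&(P[:,0]<.53)&(P[:,1]>-.2)&(P[:,1]<.2)
q=P[k];print(np.polyfit(q[:,1],q[:,0],1))
# side wall/partition tops
th=.0444;k=(abs(P[:,2]-.032)<.004)
u=np.array([np.cos(th),-np.sin(th)]);v=np.array([np.sin(th),np.cos(th)])
q=(P[k][:,:2]-[.557,-.0168]);a=q@u;b=q@v
s=abs(a)<.05
print(np.histogram(b[s],bins=np.arange(-.02,.16,.004)))
print(np.histogram(a[(b>.08)&(b<.14)],bins=np.arange(-.08,.08,.004)))
"
```

```text
pos [0.5568 0.0248 0.0708] yaw(world of tool x) -0.0432 shift [0.002  0.0029 0.0748] grip 0.688152633865696 t 12.8
px [322. 279.] n 12411 top z 0.136 ctr [0.5568 0.0232] r 30.7 mm
[0.04745007 0.49780057]
(array([  0,   0,   0,   0,   0,   0,   0,   0,   0,   0,   0,   0,   0,
         0,   0,   0,   0,   0,   0,   0,   0,   0,   0, 814,  40,   0,
         0,   0,   0,   0,   0,   0,   0,   0,   0,   0,   0,   0,   0,
         0,   0, 753, 626,   0]), array([-0.02 , -0.016, -0.012, -0.008, -0.004,  0.   ,  0.004,  0.008,
        0.012,  0.016,  0.02 ,  0.024,  0.028,  0.032,  0.036,  0.04 ,
        0.044,  0.048,  0.052,  0.056,  0.06 ,  0.064,  0.068,  0.072,
        0.076,  0.08 ,  0.084,  0.088,  0.092,  0.096,  0.1  ,  0.104,
        0.108,  0.112,  0.116,  0.12 ,  0.124,  0.128,  0.132,  0.136,
        0.14 ,  0.144,  0.148,  0.152,  0.156]))
(array([  0,   0,   0,   0,   0,   0, 263,   0,   0,   0,   0,   0,   0,
         0,   0,   0,   0,   0,   0,   0,   0,   0,   0,   0,   0,   0,
         0,   0,   0,   0,   0,   0,   0, 260, 424,   0,   0,   0,   0]), array([-8.0000000e-02, -7.6000000e-02, -7.2000000e-02, -6.8000000e-02,
       -6.4000000e-02, -6.0000000e-02, -5.6000000e-02, -5.2000000e-02,
       -4.8000000e-02, -4.4000000e-02, -4.0000000e-02, -3.6000000e-02,
       -3.2000000e-02, -2.8000000e-02, -2.4000000e-02, -2.0000000e-02,
       -1.6000000e-02, -1.2000000e-02, -8.0000000e-03, -4.0000000e-03,
        6.9388939e-17,  4.0000000e-03,  8.0000000e-03,  1.2000000e-02,
        1.6000000e-02,  2.0000000e-02,  2.4000000e-02,  2.8000000e-02,
        3.2000000e-02,  3.6000000e-02,  4.0000000e-02,  4.4000000e-02,
        4.8000000e-02,  5.2000000e-02,  5.6000000e-02,  6.0000000e-02,
        6.4000000e-02,  6.8000000e-02,  7.2000000e-02,  7.6000000e-02]))
```

View pics/w7.png

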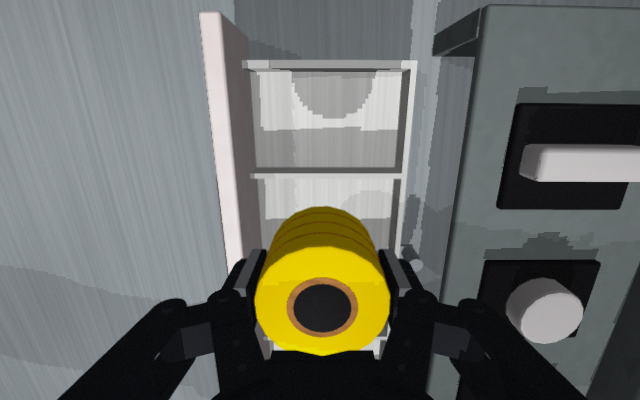

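The bay edges line up: partition at +74 mm and side wall at +148 mm in the drawer frame. The roll needs 3 mm towards -y, then it can go down.

Emit:
send_rows(steps=[[[0.0015,0.003,0.0],0],[[0.0015,0.003,0.015],0],[[0.0015,0.003,0.032],0],[[0.0015,0.003,0.048],0],[[0.0015,0.003,0.06],0],[[0.0015,0.003,0.069],0],[[0.0015,0.003,0.0735],0],[[0.0015,0.003,0.0735],0]])

```text
clock: 13.85
position: [0.5583, 0.0211, -0.0028]
ee_rot: [1.0, -0.022, 0.0, -0.0]
ft_force: [0.5, 0.2, -2.9]
grip_width: 0.689
```

```bash
python3 go.py .5586 .0218 -.004; python3 -c "
from h import *
S=snap('wrist','w8.png');rolls(S)
print(manip.get_obs()['ft_force'])"
```

```text
pos [ 0.5583  0.0211 -0.0028] yaw(world of tool x) -0.044 shift [ 0.0002 -0.0007  0.0012] grip 0.6894439737425376 t 13.85
px [322. 279.] n 12337 top z 0.062 ctr [0.5584 0.0196] r 30.6 mm
[ 0.86850477  1.01736531 -2.00123136]
```

Released 1 mm above the floor with a partial opening, then up.

Emit:
send_rows(steps=[[[0,0,0],0],[[0,0,0],0],[[0,0,0],0],[[0,0,0],0],[[0,0,-0.015],0],[[0,0,-0.045],0],[[0,0,-0.085],0],[[0,0,-0.12],0]], hand=0.83)

```text
clock: 14.9
position: [0.5584, 0.0212, 0.1197]
ee_rot: [1.0, -0.022, 0.001, -0.0]
ft_force: [-0.0, 1.6, 0.7]
grip_width: 0.833
```

```bash
python3 go.py .54 .349 .117; python3 -c "
from h import *
S=snap('scene','sc9.png');rolls(S)
S=snap('side');rolls(S)"
```

```text
pos [0.5584 0.0212 0.1197] yaw(world of tool x) -0.0439 shift [-0.0328 -0.3267  0.0027] grip 0.833224609696373 t 14.9
px [236. 205.] n 258 top z 0.052 ctr [ 0.4479 -0.3287] r 31.7 mm
px [325. 225.] n 256 top z 0.061 ctr [0.5595 0.0194] r 31.7 mm
px [416. 225.] n 298 top z 0.052 ctr [0.5424 0.3499] r 30.6 mm
px [389. 183.] n 246 top z 0.050 ctr [ 0.4445 -0.3285] r 31.8 mm
px [314. 208.] n 241 top z 0.061 ctr [0.5533 0.02  ] r 32.1 mm
px [252. 267.] n 507 top z 0.051 ctr [0.54   0.3505] r 32.0 mm
```

Roll A stands in its bay with its top at 0.061. Next is roll B.

Emit:
send_rows(steps=[[[-0.004,-0.045,0],0],[[-0.01,-0.1,0],0],[[-0.015,-0.155,0],0],[[-0.02,-0.21,0],0],[[-0.026,-0.265,0],0],[[-0.032,-0.315,0],0],[[-0.0325,-0.327,0],0],[[-0.0325,-0.327,0],0]], hand=1)

```text
clock: 16.0
position: [0.5397, 0.3495, 0.117]
ee_rot: [1.0, -0.021, -0.0, 0.0]
ft_force: [1.1, 0.3, -0.4]
grip_width: 0.997
```

```bash
python3 -c "
from h import *
S=snap('wrist','w10.png');rolls(S)"; python3 go.py .5405 .3495 -.0137
```

```text
px [323. 197.] n 3147 top z 0.052 ctr [0.5403 0.3501] r 30.0 mm
pos [0.5404 0.348  0.117 ] yaw(world of tool x) -0.0448 shift [ 0.     -0.0016  0.1307] grip 0.9966388751498216 t 16.05
```

Emit:
send_rows(steps=[[[0,-0.001,0.02],0],[[0,-0.002,0.05],0],[[0,-0.002,0.08],0],[[0,-0.002,0.105],0],[[0,-0.002,0.122],0],[[0,-0.002,0.131],0],[[0,-0.002,0.131],0],[[0,-0.002,0.131],0]])

```text
clock: 17.05
position: [0.5407, 0.3515, -0.013]
ee_rot: [1.0, -0.022, 0.001, -0.0]
ft_force: [0.6, 0.6, 0.1]
grip_width: 0.999
```

Emit:
send_rows(steps=[[[0,0,0],0],[[0,0,0],0],[[0,0,0],0],[[0,0,0],0],[[0,0,0],0],[[0,0,0],0],[[0,0,-0.005],0],[[0,0,-0.02],0]], hand=0, force=50)

```text
clock: 18.05
position: [0.5393, 0.3506, 0.0057]
ee_rot: [1.0, -0.022, -0.001, 0.001]
ft_force: [0.2, 0.1, -1.6]
grip_width: 0.688
```

```bash
python3 -c "
from h import *
S=snap('wrist','w11.png');rolls(S)"; python3 go.py .562 .0957 .1
```

```text
px [322. 279.] n 12389 top z 0.070 ctr [0.5391 0.3491] r 30.6 mm
pos [0.5408 0.3518 0.0087] yaw(world of tool x) -0.044 shift [ 0.0326  0.2548 -0.0915] grip 0.6897499890525473 t 18.1
```

Emit:
send_rows(steps=[[[0,0,-0.03],0],[[0,0.01,-0.065],0],[[0.003,0.04,-0.095],0],[[0.01,0.09,-0.1],0],[[0.018,0.14,-0.1],0],[[0.025,0.19,-0.1],0],[[0.031,0.235,-0.1],0],[[0.0325,0.2545,-0.1],0]])

```text
clock: 19.1
position: [0.5618, 0.0922, 0.1067]
ee_rot: [1.0, -0.024, 0.001, 0.0]
ft_force: [-0.5, 0.1, -1.5]
grip_width: 0.69
```

Emit:
send_rows(steps=[[[0,0,0],0],[[0,0,0.01],0],[[0,0,0.025],0],[[0,0,0.035],0],[[0,0,0.035],0],[[0,0,0.035],0],[[0,0,0.035],0],[[0,0,0.035],0]])

```text
clock: 20.1
position: [0.5616, 0.0955, 0.0714]
ee_rot: [1.0, -0.022, 0.0, -0.0]
ft_force: [-0.3, -0.3, -1.6]
grip_width: 0.692
```

```bash
python3 -c "
from h import *
S=snap('wrist','w12.png');rolls(S)"; python3 go.py .562 .0957 -.003
```

```text
px [322. 279.] n 12367 top z 0.136 ctr [0.5614 0.094 ] r 30.4 mm
pos [0.5615 0.0955 0.0713] yaw(world of tool x) -0.0441 shift [ 0.0004 -0.0002  0.0743] grip 0.6897905734463287 t 20.15
```

View pics/w12.png

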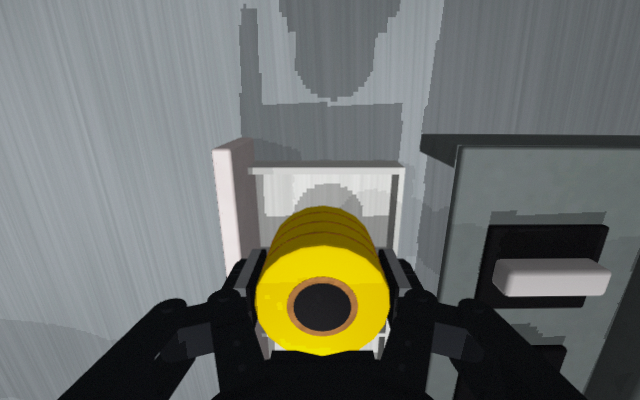

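Roll B is held and centred over the outer bay, with the bay's back rim near row 168. Lowering, releasing and going up.

Emit:
send_rows(steps=[[[0,0,0.01],0],[[0,0,0.025],0],[[0,0,0.04],0],[[0,0,0.053],0],[[0,0,0.064],0],[[0,0,0.071],0],[[0,0,0.074],0],[[0,0,0.074],0]])

```text
clock: 21.15
position: [0.5617, 0.0956, -0.0027]
ee_rot: [1.0, -0.022, 0.0, -0.0]
ft_force: [-0.1, 0.3, -1.2]
grip_width: 0.69
```

Emit:
send_rows(steps=[[[0,0,0],0],[[0,0,0],0],[[0,0,0],0],[[0,0,0],0],[[0,0,-0.015],0],[[0,0,-0.045],0],[[0,0,-0.085],0],[[0,0,-0.125],0]], hand=0.83)

```text
clock: 22.15
position: [0.5613, 0.0956, 0.1244]
ee_rot: [1.0, -0.022, 0.0, -0.0]
ft_force: [0.2, 0.9, 0.4]
grip_width: 0.832
```

```bash
python3 -c "
from h import *
S=snap('scene','sc13.png');rolls(S)
S=snap('side');rolls(S)"; python3 go.py .4455 -.327 .117
```

```text
px [226. 199.] n 245 top z 0.052 ctr [ 0.4173 -0.3743] r 32.9 mm
px [335. 225.] n 527 top z 0.061 ctr [0.5595 0.0568] r 64.8 mm
px [401. 181.] n 243 top z 0.050 ctr [ 0.4106 -0.371 ] r 32.6 mm
px [307. 213.] n 500 top z 0.061 ctr [0.5543 0.0579] r 67.0 mm
pos [0.5642 0.0963 0.128 ] yaw(world of tool x) -0.0441 shift [-0.1     0.4281  0.0093] grip 0.8300470413665085 t 22.25
```

Roll C has been knocked to about (0.414, -0.373). I'll move there and re-measure with the wrist camera.

```bash
python3 go.py .414 -.3725 .117
```

```text
pos [0.5642 0.0963 0.128 ] yaw(world of tool x) -0.0441 shift [-0.1295  0.4749  0.0089] grip 0.8300470413665085 t 22.25
```

Emit:
send_rows(steps=[[[-0.01,0.04,0],0],[[-0.025,0.09,0],0],[[-0.04,0.14,0],0],[[-0.052,0.19,0],0],[[-0.065,0.24,0],0],[[-0.078,0.29,0],0],[[-0.092,0.34,0],0],[[-0.105,0.385,0],0]], hand=1)

```text
clock: 23.25
position: [0.4388, -0.2863, 0.1227]
ee_rot: [1.0, -0.022, 0.0, 0.0]
ft_force: [0.8, -0.1, 0.3]
grip_width: 1.002
```

Emit:
send_rows(steps=[[[-0.01,0.04,0],0],[[-0.02,0.075,0.005],0],[[-0.0245,0.09,0.008],0],[[-0.0245,0.09,0.008],0],[[-0.0245,0.09,0.008],0],[[-0.0245,0.09,0.008],0],[[-0.0245,0.09,0.008],0],[[-0.0245,0.09,0.008],0]])

```text
clock: 24.25
position: [0.4113, -0.373, 0.1141]
ee_rot: [1.0, -0.022, 0.0, -0.0]
ft_force: [0.7, 0.6, 0.3]
grip_width: 0.999
```

```bash
python3 -c "
from h import *
S=snap('wrist','w14.png');rolls(S)
S=snap('scene','sc14.png');rolls(S)"; python3 go.py .414 -.3725 -.0137
```

```text
px [324. 200.] n 3204 top z 0.052 ctr [ 0.413  -0.3751] r 29.7 mm
px [226. 200.] n 246 top z 0.052 ctr [ 0.4177 -0.3751] r 31.4 mm
px [335. 225.] n 524 top z 0.062 ctr [0.5588 0.0571] r 64.6 mm
pos [ 0.4111 -0.3732  0.114 ] yaw(world of tool x) -0.0439 shift [ 0.0028 -0.0008  0.1277] grip 1.0026162556206628 t 24.35
```

View pics/w14.png

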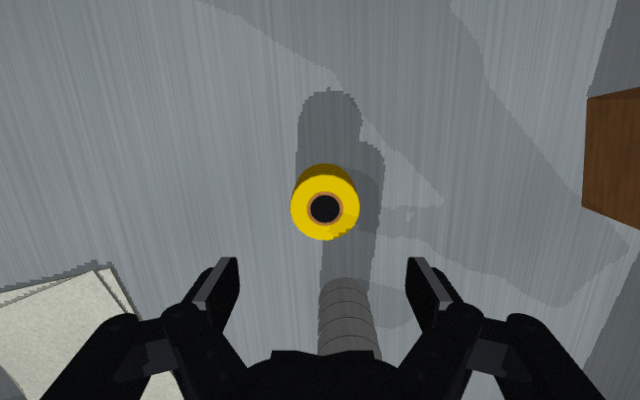

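Roll C is at (324,205), world (0.413, -0.375). The pack behind it is about 5 cm clear of the gripper body.

Emit:
send_rows(steps=[[[0.001,0,0.02],0],[[0.002,0,0.05],0],[[0.002,0,0.08],0],[[0.002,0,0.105],0],[[0.002,0,0.12],0],[[0.002,0,0.128],0],[[0.002,0,0.128],0],[[0.002,0,0.128],0]])

```text
clock: 25.35
position: [0.4136, -0.3739, -0.0131]
ee_rot: [1.0, -0.022, 0.001, 0.0]
ft_force: [0.2, -0.4, 0.1]
grip_width: 0.999
```

Emit:
send_rows(steps=[[[0,0,0],0],[[0,0,0],0],[[0,0,0],0],[[0,0,0],0],[[0,0,0],0],[[0,0,0],0],[[0,0,-0.005],0],[[0,0,-0.02],0]], hand=0, force=50)

```text
clock: 26.35
position: [0.4125, -0.3729, 0.006]
ee_rot: [1.0, -0.022, -0.001, -0.001]
ft_force: [1.1, -0.5, -2.3]
grip_width: 0.691
```

```bash
python3 -c "
from h import *
S=snap('wrist','w15.png');rolls(S)"; python3 go.py .5554 -.0538 .11
```

```text
px [322. 279.] n 12374 top z 0.071 ctr [ 0.4125 -0.3748] r 30.5 mm
pos [ 0.4138 -0.3741  0.0086] yaw(world of tool x) -0.0441 shift [ 0.1275 -0.3261 -0.1015] grip 0.6868123662690666 t 26.4
```

Emit:
send_rows(steps=[[[0,0,-0.03],0],[[0.003,-0.01,-0.065],0],[[0.015,-0.04,-0.095],0],[[0.035,-0.09,-0.1],0],[[0.055,-0.14,-0.1],0],[[0.075,-0.19,-0.1],0],[[0.095,-0.24,-0.1],0],[[0.115,-0.29,-0.1],0]])

```text
clock: 27.4
position: [0.5414, -0.0873, 0.1069]
ee_rot: [1.0, -0.022, 0.001, 0.0]
ft_force: [1.2, -1.0, -1.3]
grip_width: 0.687
```

```bash
python3 -c "
from h import *
S=snap('wrist','w16.png');rolls(S)"; python3 go.py .5554 -.0522 .0713
```

```text
px [338.   4.] n 336 top z 0.033 ctr [0.5597 0.0663] r 10.6 mm
px [340.  62.] n 4733 top z 0.062 ctr [0.5585 0.0193] r 29.7 mm
px [322. 279.] n 12340 top z 0.171 ctr [ 0.5414 -0.089 ] r 30.5 mm
pos [ 0.5441 -0.0784  0.1069] yaw(world of tool x) -0.0359 shift [ 0.0103 -0.0265  0.0357] grip 0.6862999376548822 t 27.45
```

Emit:
send_rows(steps=[[[0.004,-0.012,0],0],[[0.008,-0.024,0],0],[[0.012,-0.036,0],0],[[0.012,-0.038,0],0],[[0.012,-0.038,0.01],0],[[0.012,-0.038,0.025],0],[[0.012,-0.038,0.035],0],[[0.012,-0.038,0.035],0]])

```text
clock: 28.45
position: [0.5535, -0.0515, 0.0697]
ee_rot: [1.0, -0.022, -0.001, -0.0]
ft_force: [0.4, 0.7, -2.8]
grip_width: 0.69
```

```bash
python3 -c "
from h import *
S=snap('wrist','w17.png');rolls(S)
S=snap('wrist','w17.png');rolls(S)"; python3 go.py .5554 -.0522 -.003
```

```text
px [325.  22.] n 3609 top z 0.062 ctr [0.5609 0.082 ] r 27.0 mm
px [325. 119.] n 5839 top z 0.062 ctr [0.5586 0.0192] r 29.8 mm
px [322. 279.] n 12345 top z 0.134 ctr [ 0.5534 -0.0532] r 30.6 mm
px [324.  23.] n 3581 top z 0.062 ctr [0.561  0.0826] r 27.1 mm
px [324. 119.] n 5788 top z 0.062 ctr [0.5585 0.0194] r 29.7 mm
px [322. 279.] n 12332 top z 0.135 ctr [ 0.5542 -0.0535] r 30.6 mm
pos [ 0.5544 -0.0514  0.071 ] yaw(world of tool x) -0.0441 shift [0.001  0.0008 0.074 ] grip 0.6886275814518137 t 28.55
```

View pics/w17.png

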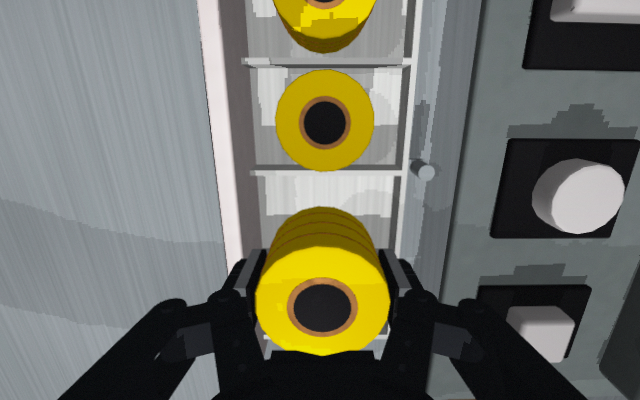

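Two rolls stand in their bays at (325,20) and (325,120), and the held one is centred over the third bay. Lowering and releasing.

Emit:
send_rows(steps=[[[0.001,0.0005,0.01],0],[[0.001,0.0005,0.025],0],[[0.001,0.0005,0.04],0],[[0.001,0.0005,0.053],0],[[0.001,0.0005,0.064],0],[[0.001,0.0005,0.071],0],[[0.001,0.0005,0.074],0],[[0.001,0.0005,0.074],0]])

```text
clock: 29.55
position: [0.5557, -0.0519, -0.0027]
ee_rot: [1.0, -0.022, 0.0, -0.0]
ft_force: [-0.2, -0.0, -1.7]
grip_width: 0.691
```

Emit:
send_rows(steps=[[[0,0,0],0],[[0,0,0],0],[[0,0,0],0],[[0,0,0],0],[[0,0,-0.015],0],[[0,0,-0.045],0],[[0,0,-0.085],0],[[0,0,-0.125],0]], hand=0.83)

```text
clock: 30.55
position: [0.5554, -0.0518, 0.1244]
ee_rot: [1.0, -0.022, 0.0, -0.0]
ft_force: [0.6, 0.4, 0.3]
grip_width: 0.835
```

```bash
python3 -c "
from h import *
S=snap('wrist','w18.png');rolls(S)
S=snap('scene','sc18.png');rolls(S)
S=snap('side','sd18.png');rolls(S)"; python3 go.py .43 -.0114 .1
```

```text
px [322.  31.] n 3020 top z 0.062 ctr [0.5619 0.0931] r 29.5 mm
px [322. 116.] n 3540 top z 0.062 ctr [0.5589 0.0193] r 29.6 mm
px [322. 200.] n 3176 top z 0.062 ctr [ 0.5556 -0.0533] r 29.7 mm
px [326. 224.] n 852 top z 0.062 ctr [0.5612 0.0193] r 101.9 mm
px [313. 208.] n 697 top z 0.061 ctr [0.555  0.0227] r 103.0 mm
pos [ 0.5571 -0.0519  0.1254] yaw(world of tool x) -0.0441 shift [-0.1289 -0.0349  0.0247] grip 0.831465749715297 t 30.7
```

View pics/sc18.png

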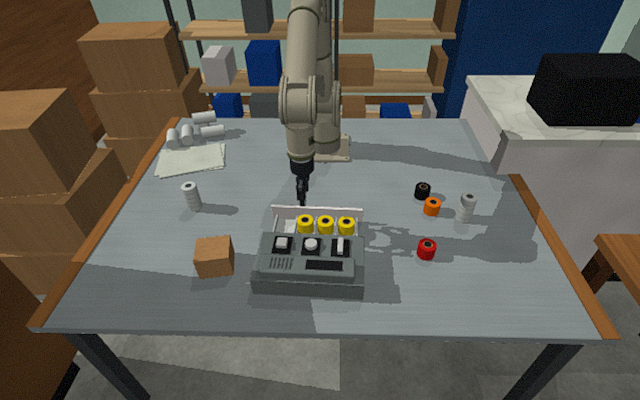

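View pics/sd18.png

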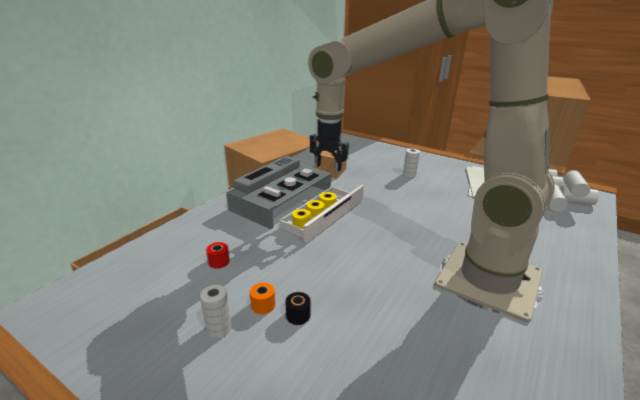

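All three rolls stand in separate bays (tops at 0.062), and no yellow roll is left on the bench. Now I'll turn the tool 90° with the fingers shut, in front of the panel.

Emit:
send_rows(steps=[[[-0.02,-0.005,0],-0.17],[[-0.04,-0.01,0],-0.35],[[-0.06,-0.015,0],-0.53],[[-0.08,-0.02,0],-0.71],[[-0.1,-0.025,0],-0.89],[[-0.115,-0.03,0],-1.07],[[-0.129,-0.035,0],-1.25],[[-0.129,-0.035,0],-1.43]], hand=0)

```text
clock: 31.7
position: [0.4268, -0.0109, 0.1218]
ee_rot: [0.767, 0.641, -0.0, -0.0]
ft_force: [0.9, -0.2, -0.0]
grip_width: -0.002
```

Emit:
send_rows(steps=[[[0,0,0],-0.13],[[0,0,0],-0.14],[[0,0,0],-0.14],[[0,0,0],-0.14],[[0,0,0],-0.14],[[0,0,0],-0.14],[[0,0,0],-0.14],[[0,0,0],-0.14]])

```text
clock: 32.7
position: [0.428, -0.0112, 0.122]
ee_rot: [0.723, 0.691, 0.0, 0.0]
ft_force: [-0.2, 0.1, 0.3]
grip_width: 0.005
```

```bash
python3 -c "
from h import *
S=snap('wrist','w19.png');rolls(S)
print(manip.get_obs()['joint_pos'])"; python3 go.py .44 -.0114 .015
```

```text
px [275. 292.] n 150 top z 0.045 ctr [ 0.4722 -0.0502] r 60.9 mm
px [369. 292.] n 134 top z 0.044 ctr [0.4765 0.0242] r 61.3 mm
px [436. 303.] n 1212 top z 0.061 ctr [0.4893 0.072 ] r 87.3 mm
px [414. 342.] n 133 top z 0.213 ctr [0.4223 0.0201] r 2.7 mm
[ 0.12307843 -0.02211966 -0.20026006  2.04862812 -0.00488598  1.11452597
  1.45092482]
pos [ 0.428  -0.0112  0.122 ] yaw(world of tool x) 1.5259 shift [0.0004 0.0119 0.107 ] grip 0.00025885558349197143 t 32.75
```

View pics/w19.png

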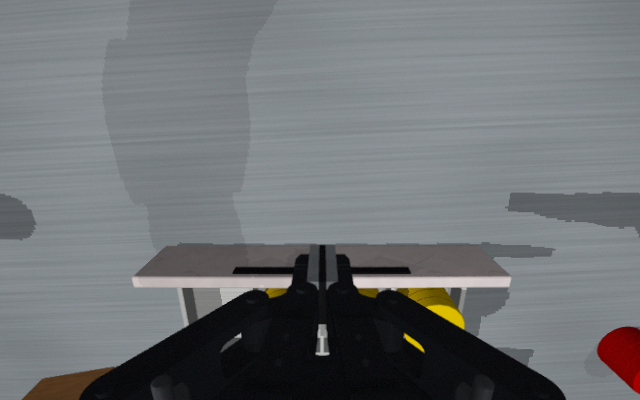

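Emit:
send_rows(steps=[[[0,0.004,0.02],0],[[0,0.008,0.045],0],[[0,0.012,0.07],0],[[0,0.012,0.09],0],[[0,0.015,0.107],0],[[0,0.025,0.107],0],[[0,0.033,0.107],0],[[0,0.04,0.107],0]])

```text
clock: 33.75
position: [0.4693, -0.013, 0.0158]
ee_rot: [0.723, 0.691, 0.001, 0.0]
ft_force: [-0.3, -0.4, 0.6]
grip_width: 0.006
```

Emit:
send_rows(steps=[[[0,0.008,0],0],[[0,0.018,0],0],[[0,0.03,0],0],[[0,0.042,0],0],[[0,0.055,0],0],[[0,0.067,0],0],[[0,0.079,0],0],[[0,0.09,0],0]])

```text
clock: 34.75
position: [0.5587, -0.0171, 0.015]
ee_rot: [0.723, 0.691, 0.0, 0.0]
ft_force: [-2.3, 0.9, 0.4]
grip_width: -0.004
```

```bash
python3 -c "
from h import *
S=snap('scene','sc20.png');rolls(S)
S=snap('side','sd20.png');rolls(S)
print(manip.get_obs()['ft_force'])"; python3 go.py .6255 -.0196 .015
```

```text
px [292. 204.] n 424 top z 0.061 ctr [0.6365 0.0424] r 91.9 mm
[-0.0160157  -0.31794209  0.15109449]
pos [ 0.5594 -0.017   0.0151] yaw(world of tool x) 1.526 shift [0.0004 0.0662 0.0002] grip 0.0015983315899203954 t 34.85
```

View pics/sd20.png

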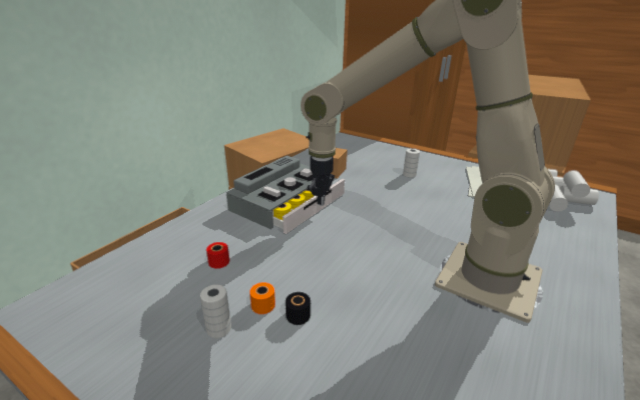

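Emit:
send_rows(steps=[[[0,0.012,0],0],[[0,0.025,0],0],[[0,0.037,0],0],[[0,0.048,0],0],[[0,0.057,0],0],[[0,0.063,0],0],[[0,0.066,0],0],[[0,0.067,0],0]])

```text
clock: 35.85
position: [0.6244, -0.0201, 0.0151]
ee_rot: [0.723, 0.691, -0.0, -0.0]
ft_force: [-8.3, 0.6, 5.4]
grip_width: -0.004
```

```bash
python3 -c "
from h import *
S=snap('scene','sc21.png')
S=snap('side','sd21.png')
cv2.imwrite('pics/sd21c.png',cv2.resize(S[0][120:260,220:400,::-1],None,fx=4,fy=4))
print(manip.get_obs()['ft_force'])"; python3 go.py .6255 -.0196 .015
```

```text
[-4.6708787   0.39202891  2.17816596]
pos [ 0.6245 -0.02    0.0151] yaw(world of tool x) 1.526 shift [0.0005 0.001  0.0001] grip -0.00035578706798852756 t 35.95
```

View pics/sd21c.png

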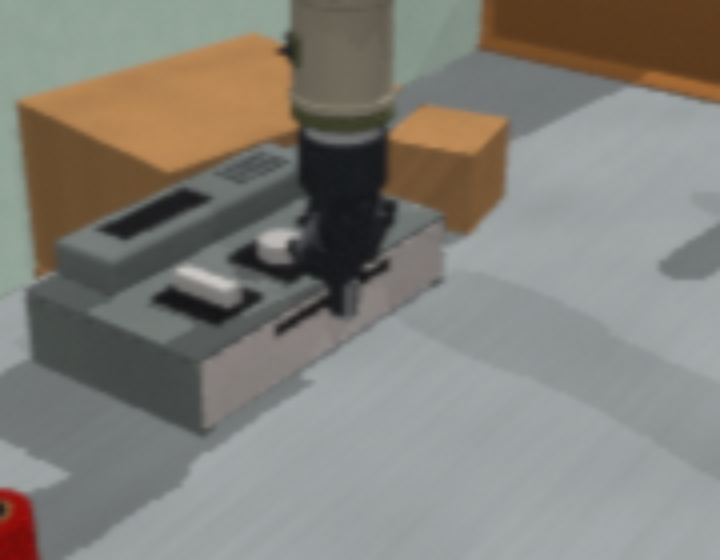

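The drawer looks flush. I'll give it a small extra press, back off, rise, and check.

Emit:
send_rows(steps=[[[0,0.002,0],0],[[0,0.002,0],0],[[0,-0.01,0],0],[[0,-0.03,0],0],[[0,-0.04,-0.01],0],[[0,-0.04,-0.05],0],[[0,-0.03,-0.1],0],[[0,-0.02,-0.125],0]])

```text
clock: 36.95
position: [0.6068, -0.0192, 0.1444]
ee_rot: [0.723, 0.691, 0.002, 0.002]
ft_force: [-0.3, 0.7, -0.4]
grip_width: 0.003
```

```bash
cat > keys.py <<'E'
from h import *
for n in ['wrist','scene','side']:
    S=snap(n,'k_%s_%d.png'%(n,int(manip.get_obs()['clock']*100)))
    im=S[0];xs,ys,P=cloud(*S); c=im[ys,xs].astype(int)
    white=(c.min(1)>110)&(c.max(1)-c.min(1)<30)
    k=white&(P[:,2]>.088)&(P[:,2]<.101)&(P[:,0]>.64)&(P[:,0]<.75)
    Q=P[k]
    for lo,hi in [(.03,.12),(-.06,.03),(-.17,-.07)]:
        q=Q[(Q[:,1]>lo)&(Q[:,1]<hi)]
        if len(q)>5: r=cv2.minAreaRect((q[:,:2]*1000).astype(np.float32)); print(n,len(q),np.round(r[0],1),np.round(r[1],1),q[:,2].mean().round(4))
    k=(P[:,2]>.055)&(P[:,2]<.072)&(P[:,0]>.45)&(P[:,0]<.66)&(P[:,1]>-.18)&(P[:,1]<.14)&white
    q=P[k]
    if len(q)>20: f=np.polyfit(q[:,1],q[:,0],1);print(n,'panel line',f,np.percentile(q[:,0]-np.polyval(f,q[:,1]),[2,50,98]).round(4))
E
python3 keys.py; python3 go.py .63 -.02 .14; ls pics|tail -4
```

```text
wrist 774 [687.7  71.1] [17.6 38.9] 0.0956
wrist 782 [ 689.3 -118.1] [32.6 31.8] 0.0965
wrist panel line [0.04362357 0.63642884] [-0.0009 -0.      0.0009]
scene 73 [700.1  70.5] [16.2 62.3] 0.0953
scene 89 [697.1 -24.4] [35.6 36.2] 0.0953
scene 76 [ 692.9 -118.9] [31.9 31.7] 0.0951
side 73 [696.2  71.8] [22.1 62.4] 0.0932
side 60 [693.7 -23.7] [35.1 43.9] 0.094
side 51 [ 689.1 -116.7] [36.8 32.3] 0.0936
side panel line [0.04570686 0.63787811] [-0.0056 -0.002   0.0183]
pos [ 0.6063 -0.0192  0.1422] yaw(world of tool x) 1.5259 shift [0.0002 0.0237 0.0023] grip -0.002508436337976957 t 37.1
w7.png
w8.png
wrist0.npz
wrist0.png
```

The drawer is flush: the panel line at x=0.6364 matches the housing front of 0.637. Keys (world): round (0.6945, -0.023), square (0.6905, -0.118), bar (0.6985, 0.071), tops at about 0.096.

```bash
for k in "round .6945 -.0232" "square .6905 -.1183" "bar .6985 .0712"; do set -- $k; echo $1; python3 go.py $2 $3 .0715; done
```

```text
round
pos [ 0.6063 -0.0192  0.1422] yaw(world of tool x) 1.5259 shift [-0.0001  0.088   0.0711] grip -0.002508436337976957 t 37.1
square
pos [ 0.6063 -0.0192  0.1422] yaw(world of tool x) 1.5259 shift [-0.0953  0.0882  0.0711] grip -0.002508436337976957 t 37.1
bar
pos [ 0.6063 -0.0192  0.1422] yaw(world of tool x) 1.5259 shift [0.0944 0.0877 0.0711] grip -0.002508436337976957 t 37.1
```

View pics/k_wrist_3695.png

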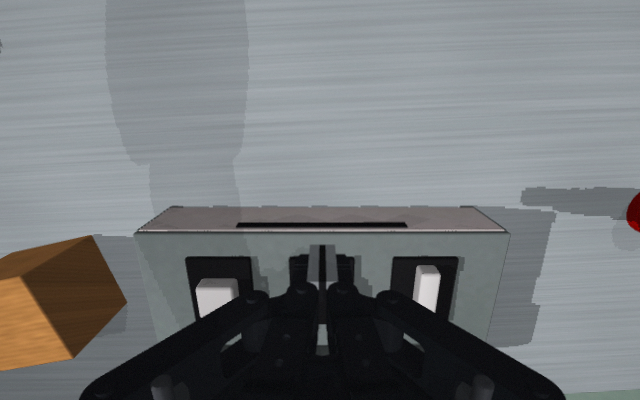

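The panel is flush with the deck edge (row 232). The square key is at (216,290), the bar key at (427,285), and the round key is hidden under the fingers. Moving over the round key and approaching.

Emit:
send_rows(steps=[[[0,0.025,0],0],[[0,0.055,0],0],[[0,0.08,0.01],0],[[0,0.088,0.03],0],[[0,0.088,0.05],0],[[0,0.088,0.06],0],[[0,0.088,0.063],0],[[0,0.088,0.063],0]])

```text
clock: 38.1
position: [0.6928, -0.0231, 0.0776]
ee_rot: [0.723, 0.691, 0.0, 0.0]
ft_force: [-0.6, -0.4, -0.3]
grip_width: -0.001
```

Emit:
send_rows(steps=[[[0,0,0.001],0],[[0,0,0.002],0],[[0,0,0.003],0],[[0,0,0.004],0],[[0,0,0.005],0],[[0,0,0.006],0],[[0,0,0.007],0],[[0,0,0.008],0]])

```text
clock: 39.1
position: [0.6928, -0.0231, 0.0692]
ee_rot: [0.723, 0.691, 0.0, 0.0]
ft_force: [-1.2, -0.8, 3.1]
grip_width: 0.001
```

Emit:
send_rows(steps=[[[0,0,0.002],0],[[0,0,0.004],0],[[0,0,0.006],0],[[0,0,0.008],0],[[0,0,0.009],0],[[0,0,0.01],0],[[0,0,0.01],0],[[0,0,0.01],0]])

```text
clock: 40.1
position: [0.693, -0.0231, 0.0621]
ee_rot: [0.723, 0.691, 0.0, 0.0]
ft_force: [-12.2, 0.3, 24.6]
grip_width: -0.003
```

The round key is on its stop (z 0.062, 24.6 N). Releasing and going to the square key.

Emit:
send_rows(steps=[[[0,0,-0.01],0],[[0,0,-0.03],0],[[-0.01,0,-0.045],0],[[-0.05,0,-0.045],0],[[-0.085,0,-0.045],0],[[-0.095,0,-0.045],0],[[-0.095,0,-0.035],0],[[-0.095,0,-0.022],0]])

```text
clock: 41.1
position: [0.6887, -0.116, 0.0803]
ee_rot: [0.722, 0.692, 0.0, -0.0]
ft_force: [0.0, 0.2, -0.2]
grip_width: 0.002
```

Emit:
send_rows(steps=[[[0,0,0.002],0],[[0,0,0.005],0],[[0,0,0.009],0],[[0,0,0.013],0],[[0,0,0.017],0],[[0,0,0.02],0],[[0,0,0.021],0],[[0,0,0.021],0]])

```text
clock: 42.1
position: [0.6889, -0.1178, 0.0622]
ee_rot: [0.723, 0.691, 0.0, 0.0]
ft_force: [-8.3, 2.0, 16.9]
grip_width: -0.0
```

The square key is down (z 0.062, 16.9 N). Now the bar key.

Emit:
send_rows(steps=[[[0,0,-0.01],0],[[0,0,-0.03],0],[[0.02,0,-0.045],0],[[0.065,0,-0.045],0],[[0.11,0,-0.045],0],[[0.155,0,-0.045],0],[[0.185,0,-0.045],0],[[0.1895,0,-0.04],0]])

```text
clock: 43.1
position: [0.6968, 0.0767, 0.1009]
ee_rot: [0.721, 0.693, 0.001, -0.0]
ft_force: [0.1, -0.3, 0.2]
grip_width: -0.001
```

Emit:
send_rows(steps=[[[0,0,0],0],[[0,0,0.01],0],[[0,0,0.02],0],[[0,0,0.027],0],[[0,0,0.033],0],[[0,0,0.037],0],[[0,0,0.039],0],[[0,0,0.04],0]])

```text
clock: 44.1
position: [0.697, 0.0708, 0.0622]
ee_rot: [0.723, 0.691, -0.0, 0.0]
ft_force: [-12.1, -3.6, 21.8]
grip_width: -0.001
```

The bar key is on its stop (21.8 N). Back to the round key.

Emit:
send_rows(steps=[[[0,0,-0.01],0],[[0,0,-0.03],0],[[-0.01,0,-0.045],0],[[-0.05,0,-0.045],0],[[-0.085,0,-0.045],0],[[-0.0945,0,-0.045],0],[[-0.0945,0,-0.035],0],[[-0.0945,0,-0.022],0]])

```text
clock: 45.1
position: [0.6928, -0.0212, 0.0813]
ee_rot: [0.722, 0.692, 0.0, -0.0]
ft_force: [0.8, 0.1, 0.4]
grip_width: 0.003
```

Emit:
send_rows(steps=[[[0,0,0.002],0],[[0,0,0.005],0],[[0,0,0.009],0],[[0,0,0.013],0],[[0,0,0.017],0],[[0,0,0.02],0],[[0,0,0.022],0],[[0,0,0.022],0]])

```text
clock: 46.1
position: [0.6931, -0.023, 0.0623]
ee_rot: [0.723, 0.691, 0.0, 0.0]
ft_force: [-7.6, -0.1, 17.4]
grip_width: 0.0
```

Emit:
send_rows(steps=[[[0,0,-0.01],0],[[0,0,-0.03],0],[[0,-0.01,-0.06],0],[[0,-0.05,-0.09],0],[[0,-0.09,-0.11],0],[[0,-0.12,-0.12],0],[[0,-0.14,-0.12],0],[[0,-0.15,-0.12],0]])

```text
clock: 47.1
position: [0.5423, -0.0165, 0.181]
ee_rot: [0.723, 0.691, 0.0, 0.0]
ft_force: [0.3, 0.2, -0.2]
grip_width: -0.0
```

```bash
python3 keys.py; python3 -c "
from h import *
S=snap('side','sdend.png');rolls(S);cv2.imwrite('pics/sdendc.png',cv2.resize(S[0][120:260,220:400,::-1],None,fx=4,fy=4))
S=snap('scene','scend.png')
P=cloud(*S)[2]
for nm,x0,x1,y0,y1 in [('packR',.38,.49,-.56,-.44),('packL',.42,.54,.48,.6),('carton',.62,.82,-.44,-.24)]:
    q=P[(P[:,2]>.03)&(P[:,2]<.2)&(P[:,0]>x0)&(P[:,0]<x1)&(P[:,1]>y0)&(P[:,1]<y1)];print(nm,q.min(0).round(3),q.max(0).round(3))
print(manip.get_obs()['clock'])"
```

```text
wrist 59 [709.5  72. ] [19.3  5.3] 0.0966
wrist 181 [698.9 -23.2] [ 8.8 30.1] 0.0965
wrist 54 [ 700.2 -119.4] [ 5.  18.7] 0.0966
wrist panel line [0.04393436 0.63658996] [-0.001 -0.     0.001]
scene 74 [699.9  70.5] [16.1 60. ] 0.0951
scene 90 [697.7 -23.5] [34.7 35.3] 0.0948
scene 77 [ 693.3 -119.3] [31.1 31.7] 0.0953
side 72 [695.7  74.4] [19.4 60.1] 0.0935
side 60 [693.2 -20.5] [37.8 37.1] 0.094
side 51 [ 687.9 -115.7] [32.5 34. ] 0.0934
side panel line [0.04525636 0.636583  ] [-0.0047 -0.0013  0.0159]
packR [ 0.407 -0.527  0.03 ] [ 0.463 -0.473  0.117]
packL [0.453 0.508 0.03 ] [0.508 0.562 0.113]
carton [ 0.661 -0.4    0.03 ] [ 0.78  -0.275  0.095]
47.35
```

View pics/sdendc.png

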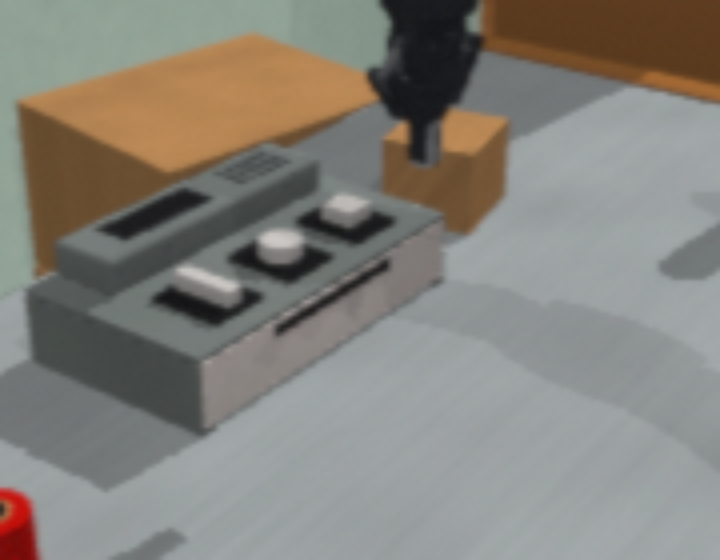

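The drawer is flush, all three keys are up (tops at about 0.0965), the packs and carton haven't moved, and the gripper is clear. Handing in.

```bash
python3 -c "
from workcell import manip
print(manip.hand_in())"
```

```text
the job is handed in; nothing more can be done
None
```

I drew the drawer fully out and stood the three yellow rolls on the bench upright in separate bays. I then pushed the drawer home, pressed round, square, bar and round again, each to its stop and released, and handed the job in at about 47 s. No verdict is reported.

**Last checks:**
- **Rolls:** before closing, each stood within about 2 mm of its bay centre, with tops at 0.061–0.062 m. They can't be seen with the drawer shut, so I did not check them again after closing.
- **Drawer:** the panel line at x ≈ 0.6366 m matches the housing front to within about 1 mm.
- **Keys:** all three are up again, with tops at about 0.0965 m. At each press the tool stopped at z ≈ 0.062 m, with 17–25 N on the wrist.
- **Packs, carton and look-alikes:** both packs and the carton are where they started, to within a few millimetres. I did not touch the red, orange and black look-alikes.

**What disagreed or went wrong:**
- **Finger tips:** the real tips of the shut fingers sit about 26 mm behind the reported TCP. My first pinch of the panel closed just above its edge, so I repeated it lower and used that offset afterwards.
- **Knocked roll:** the roll on the right was knocked about 5 cm during the run; I measured it again before picking it up.

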